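# Scan the red-capped vial with the bar switch

## Robot

A 6-joint arm with a two-finger parallel gripper is mounted at the origin on the work surface. World frame = base frame: x ahead of the robot, y to its left, z up, the work surface at z = 0. Lengths are in m, angles in rad, forces in N, time in s.
With the tool pointing down it reaches from about 0.3 to 0.875 m from the base axis. Payload 6.4 kg.
Tool frame: the origin (TCP) lies between the finger pads; the fingertips stand 11 mm ahead of it and the grasp point (between the pads) lies 8 mm behind it (ctrl.tcp_to_tips is the y of the fingertips in the tool frame, in m); y points along the fingers, x is the direction in which the jaws open and shut, and the axes are right-handed (so a half turn about y gives the same grasp; the last joint's range is limited). The gripper opens to 85 mm and grips with 20 to 120 N. Pads are 22 mm wide; open, the fingers measure 114 mm over their backs; the gripper's body (76 mm by 85 mm) begins 54 mm behind the grasp point. The pads swing forward as they close: fully open they stand 13 mm farther back than shut.
Start: joints at [0.968, 0.181, 1.607, -0, 1.354, -0.206], TCP at [0.222, 0.53, 0.205] pointing down, gripper open.
Joint ranges: [-2.99, 2.99], [-0.89, 2.07], [0.3, 2.58], [-1.14, 4.28], [0, 2.63], [-3.12, 3.12]. Speed limits (rad/s): [2.57, 2.57, 3.01, 3.14, 3.14, 3.14].

## Interface

Orientations are given as a unit quaternion [w, x, y, z].
In Python, from bench import ctrl gives the robot as it stands.
- The arm moves only by the tool apply_moves, never from a script. Its argument "plan" is text: rows parted by semicolons, each of 7 numbers parted by spaces: the shift along the tool's x, y, z each as a share of 0.05 m, from -1 to 1, then the turn, a rotation vector about the tool's x, y, z each as a share of 0.12 rad, from -1 to 1, then the opening, from 0 (shut) to 1 (fully open). In form: dx dy dz wx wy wz claw; .... A call has exactly 5 rows; each row shifts and turns the commanded pose from where the row before left it, along the tool's axes as they then stand; what a row does not reach is not made up. A row lasts 1/10 s, in which the tool goes at most 50 mm and 8.59 degrees, less where a joint would pass 70% of its speed; a pose out of reach is approached as far as the arm can. A call with a number of a shift or a turn outside -1 to 1 is refused whole. A call with a gripper value outside its range is refused whole. The fingers move at their own pace and stop on an object; the grip force is fixed at half the most. Time passes only in rows, so rows that do not move let the fingers close, or fill a call up. It gives the time, the measured TCP pose, the force and the opening at its end, in the units of the state.
- ctrl.get_obs(): the state, without advancing time (a new reading comes with each control period).
- ctrl.camera(name): name is "side" or "top"; returns the picture (420x560x3 uint8, red, green, blue); there is no depth.
- ctrl.get_calibration(name): a dict with "intrinsics" (3x3 intrinsics, pixels), "R" (3x3) and "t" (3): a world point X has camera coordinates R X + t. Camera axes: x right, y down, z forward; pixel columns grow to the right and rows downward; lengths in m; the calibration is good to about 2 mm. A picture is of the moment at which its call begins. get_calibration takes no time and is no camera call.
- ctrl.hand_in(): hands the job in, once; it reports no verdict.
Trained networks look in the newest picture that a camera, given by its name, has taken for a name from the list of things; names that differ only in an ending like _2 or _b are one class to them, and where a whole thing is asked for, a point or a joint stands for the part that bears it (a point fixed in the world has none). Each returns a list of dicts, best first, with "score" (0 to 1); they miss things now and then, are a little off and sometimes report something else, mostly with a low value. They report only what shows in the picture. A call takes as long as a camera call.
- ctrl.recognise(camera, target): "point" ([x, y, z] in m, in world coordinates, good to about 4 mm: the middle of the surface that is visible of it).
The state is a dict: "time_s": time; "q": joint angles; "dq": joint speeds; "joint_efforts": joint torques, N m; "eef_pos": TCP position; "eef_rot": TCP orientation; "wrist_force": force on the tool from outside, world axes, zero at the start; "torque": the same for the moment, N m; "opening": opening from 0.0 (shut) to 1.0 (fully open).
Only numpy, scipy, OpenCV 4.12 (cv2) and the standard library are available. Lean on these libraries where they do the work, as an engineer would, in place of code of your own. Each camera call takes 0.05 s, during which the arm holds its last target.

## Task

Lift the red-capped vial straight out of the crowded rack without disturbing its neighbours, and set it down gently, upright, inside the black ring on the scanner. Then start the scan: with the vial let go and standing there, press the long orange bar near its middle so that both ends go down evenly, hold it fully down for about half a second, and let it come back up.

Things in the scene. Friction and masses are not known exactly. Their poses are not given: they have to be found in the camera images.
- rack: Blue vial rack fixed to the bench, 130 x 130 mm, 24 mm high; origin at the centre of its underside, z up. Six round wells, 14 mm deep (well floor 10 mm above the bench), 32 mm wide, in two columns: wells at rack x = -38, 0, +38 mm and rack y = +36 or -36 mm. Five wells hold vials, in any order. Along rack x neighbours stand only 10 mm apart; along rack y there are 44 mm between the two columns, so fingers fit beside a vial only along rack y (closing along the rack's y axis).
- red_vial_mid (a point): Amber glass sample vial, 28 mm diameter body with paper label, 80 mm tall in all, with a RED cap (25 mm diameter, top 18 mm): the one to scan. The point is at its centre, 40 mm above its foot; z is its upward axis. Yaw is arbitrary. About 40 to 85 g.
- ring_floor (a point): Centre of the pale blue floor inside the black ring on the scanner's deck, 50 mm above the bench. The ring is 44 mm wide inside and 6 mm high. Axes as the scanner's: x towards its low grey console (which starts 70 mm beyond the ring centre and is 90 mm high above the bench), y along the bar, z up. The scanner (white, 300 mm wide, 260 mm deep) is fixed to the bench.
- bar_top (a point): Middle of the top face of the long orange bar switch in front of the ring (105 mm from the ring centre, towards scanner -x); 68 mm above the bench when up. The bar is 240 mm long (y), 28 mm wide (x), 12 mm thick, with a black band near each end; axes as the scanner's, z up. It moves with the bar.
- bar_press (a joint): How far the middle of the bar is pressed down, m: 0 up, 0.008 at the bottom stop. Sprung: about 2 N starts it moving, about 6 N takes it fully down; it comes back up by itself. The switch makes at 5 mm.
- bar_tilt (a joint): Rocking of the bar about its middle, rad: 0 level, positive when the +y end is higher. Sprung, about 5 N m/rad: pressing away from the middle tips it (6 N at 20 mm off gives about 0.024 rad, one end 6 mm lower than the other). The switch accepts only a bar level within 0.02 rad; past 0.045 rad it jams.
- white_vial_a_mid (a point): Amber glass sample vial, 28 mm diameter body with paper label, 80 mm tall in all, with a white cap: a bystander in the rack. The point is at its centre, 40 mm above its foot.
- white_vial_b_mid (a point): Amber glass sample vial, 28 mm diameter body with paper label, 80 mm tall in all, with a white cap: a bystander in the rack. The point is at its centre, 40 mm above its foot.
- green_vial_a_mid (a point): Amber glass sample vial, 28 mm diameter body with paper label, 80 mm tall in all, with a green cap: a bystander in the rack. The point is at its centre, 40 mm above its foot.
- green_vial_b_mid (a point): Amber glass sample vial, 28 mm diameter body with paper label, 80 mm tall in all, with a green cap: a bystander in the rack. The point is at its centre, 40 mm above its foot.

How it is judged:
By the outcome, as a careful person would: the job done as asked, in the order asked, and still so for the second after the job is handed in, with the robot touching nothing.
It also fails if it takes over 54 s, if anything falls off the work surface, if the arm or the gripper's body presses on something with over 40 N, if the wrist force passes 120 N, or if a joint passes its speed limit or range.

## Working session

There is one attempt and no reset: what is moved stays moved. The work goes in short steps, Python scripts to look and compute and a tool call to move; the robot and the scene stay as the last step left them, time stands still between calls to the robot, and variables do not carry over. Pictures are saved under pics/ and viewed, and the job is handed in when it is done.

Besides the shell and the picture viewer there is one more tool, called after ">>>" as name(argument=value, ...), one argument or row to a line, values as JSON. apply_moves: Moves the arm, as the interface text tells. Shift numbers are shares of 0.05 m and turn numbers shares of 0.12 rad, none past 1 either way. Its arguments: {"type":"object","properties":{"plan":{"type":"string"}},"required":["plan"]}

```bash
mkdir -p pics
python3 - <<'E'
from bench import ctrl
import cv2,numpy as np
for n in ("top","side"):
    im=ctrl.camera(n); cv2.imwrite(f"pics/{n}0.png",im[:,:,::-1])
    c=ctrl.get_calibration(n); print(n,c)
o=ctrl.get_obs(); print({k:np.round(v,4) for k,v in o.items()}, ctrl.tcp_to_tips)
E
```

```text
top {'intrinsics': array([[503.83776384,   0.        , 279.01449858],
       [  0.        , 503.83776384, 203.46680816],
       [  0.        ,   0.        ,   1.        ]]), 'R': array([[-0.01476448, -0.99988829, -0.00232914],
       [-0.99890825,  0.01485318, -0.04429099],
       [ 0.04432063,  0.00167267, -0.99901596]]), 't': array([-0.02825379,  0.50884881,  1.03751891])}
side {'intrinsics': array([[395.14041835,   0.        , 277.7297593 ],
       [  0.        , 395.14041835, 206.43405559],
       [  0.        ,   0.        ,   1.        ]]), 'R': array([[ 0.940349  , -0.33934155, -0.02431194],
       [-0.21713777, -0.54362415, -0.81075519],
       [ 0.26190637,  0.76767187, -0.58488029]]), 't': array([-0.5134969,  0.1578011,  0.6915846])}
{'time_s': np.float64(0.1), 'q': array([ 0.9677,  0.1815,  1.6079, -0.    ,  1.3538, -0.2063]), 'dq': array([-0.0018, -0.0009, -0.0008,  0.0004,  0.0009, -0.0006]), 'joint_efforts': array([-2.00000e-04, -4.45876e+01, -3.52236e+01, -2.00000e-04,
        4.10000e-03, -0.00000e+00]), 'eef_pos': array([0.2219, 0.5299, 0.204 ]), 'eef_rot': array([-0.5885,  0.589 ,  0.3911, -0.3922]), 'wrist_force': array([ 0.2385, -0.4876, -0.2698]), 'torque': array([-0.0287,  0.0373, -0.0138]), 'opening': np.float64(1.002)} 0.011
```

View pics/top0.png

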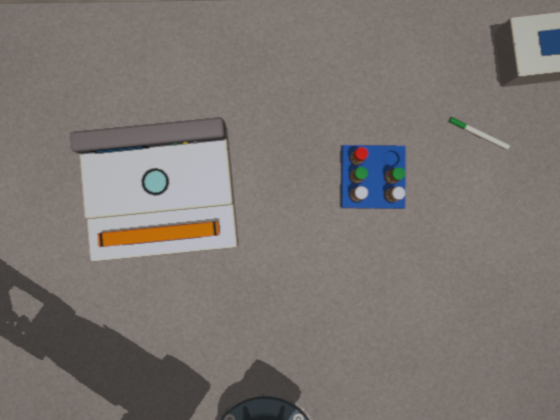

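View pics/side0.png

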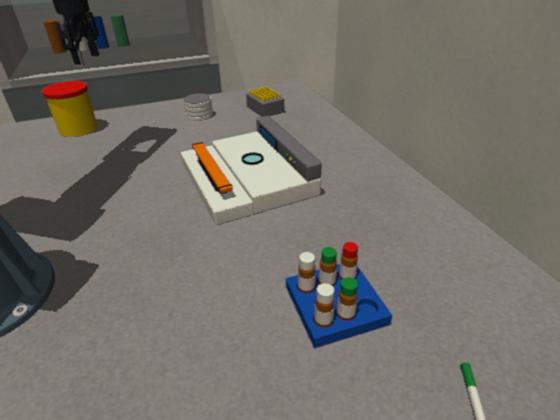

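Run:
```python
from bench import ctrl
for t in ("red_vial_mid","rack","bar_top","white_vial_a_mid","green_vial_a_mid"):
  for n in ("top","side"):
    r=ctrl.recognise(n,t); print(t,n,[( [round(float(v),4) for v in d["point"]],round(float(d["score"]),2)) for d in r])
print(ctrl.get_obs()["time_s"])
```

```text
red_vial_mid top []
red_vial_mid side [([0.596, -0.2059, 0.0729], 0.6)]
rack top [([0.566, -0.2374, 0.0203], 0.67)]
rack side [([0.5475, -0.2712, 0.0254], 0.67), ([0.594, -0.2095, 0.0696], 0.52), ([0.4462, 0.1711, 0.0684], 0.37)]
bar_top top [([0.4473, 0.199, 0.0699], 0.56), ([0.5661, -0.2345, 0.0235], 0.17)]
bar_top side [([0.4473, 0.1777, 0.0708], 0.72)]
white_vial_a_mid top []
white_vial_a_mid side []
green_vial_a_mid top [([0.5379, 0.2063, 0.0491], 0.68), ([0.5584, -0.1896, 0.0926], 0.66)]
green_vial_a_mid side [([0.5574, -0.2058, 0.0685], 0.61)]
0.6
```

```bash
cat > h.py <<'E'
import numpy as np,cv2
from bench import ctrl
def w(n,uv,z):
    c=ctrl.get_calibration(n);K,R,t=c["intrinsics"],np.array(c["R"]),np.array(c["t"])
    d=R.T@np.linalg.inv(K)@np.array([uv[0],uv[1],1.]);o=-R.T@t
    return o+d*(z-o[2])/d[2]
def px(n,X):
    c=ctrl.get_calibration(n);p=c["intrinsics"]@(c["R"]@np.array(X)+c["t"]);return p[:2]/p[2]
E
python3 - <<'E'
from h import *
for n in ("top","side"):
    im=cv2.imread(f"pics/{n}0.png");hsv=cv2.cvtColor(im,cv2.COLOR_BGR2HSV)
    H,S,V=[a.astype(int) for a in cv2.split(hsv)]
    masks={"blue":((H>105)&(H<128)&(S>150)),"red":(((H<4)|(H>174))&(S>200)&(V>120)),"orange":((H>8)&(H<17)&(S>220)&(V>120)),"ring":((H>80)&(H<105)&(S>50)&(V>120)),"green":((H>50)&(H<75)&(S>150))}
    for k,m in masks.items():
        N,L,st,ce=cv2.connectedComponentsWithStats(m.astype(np.uint8))
        for i in range(1,N):
            if st[i,4]<30: continue
            pts=np.argwhere(L==i)[:,::-1].astype(np.float32)
            r=cv2.minAreaRect(pts)
            z={"blue":.024,"red":.09,"orange":.068,"ring":.05,"green":.09}[k]
            print(n,k,st[i].tolist(),ce[i].round(1),"W",w(n,ce[i],z).round(4),"rectW",w(n,r[0],z).round(4), [w(n,p,z)[:2].round(4).tolist() for p in cv2.boxPoints(r)] if k in("blue","orange") else "")
    if n=="top":
        a=cv2.resize(im[125:225,330:420],None,fx=6,fy=6,interpolation=cv2.INTER_CUBIC); cv2.imwrite("pics/rackz.png",a)
        a=cv2.resize(im[110:270,65:245],None,fx=3.5,fy=3.5,interpolation=cv2.INTER_CUBIC); cv2.imwrite("pics/scanz.png",a)
    else:
        a=cv2.resize(im[230:350,270:400],None,fx=4.6,fy=4.6,interpolation=cv2.INTER_CUBIC); cv2.imwrite("pics/rackside.png",a)
E
```

```text
top blue [540, 30, 20, 24, 426] [550.1  41.5] W [ 0.8371 -0.6055  0.024 ] rectW [ 0.8371 -0.6042  0.024 ] [[0.8618, -0.5854], [0.8612, -0.625], [0.8125, -0.623], [0.8132, -0.5836]]
top blue [342, 146, 63, 62, 2465] [372.9 175.4] W [ 0.5628 -0.23    0.024 ] rectW [ 0.5605 -0.2302  0.024 ] [[0.6247, -0.1677], [0.6228, -0.2957], [0.4967, -0.2924], [0.4986, -0.1651]]
top red [355, 148, 12, 12, 102] [360.7 153.4] W [ 0.5993 -0.1952  0.09  ] rectW [ 0.5997 -0.1953  0.09  ] 
top orange [102, 224, 100, 21, 439] [129.9 234.3] W [0.4495 0.2579 0.068 ] rectW [0.4496 0.2147 0.068 ] [[0.4525, 0.3134], [0.4701, 0.1183], [0.4468, 0.116], [0.4292, 0.3109]]
top ring [144, 171, 22, 21, 357] [154.9 181.2] W [0.5551 0.2128 0.05  ] rectW [0.5556 0.2137 0.05  ] 
top green [450, 118, 15, 10, 62] [457.  122.5] W [ 0.6567 -0.383   0.09  ] rectW [ 0.6567 -0.383   0.09  ] 
top green [356, 168, 11, 11, 101] [360.8 172.7] W [ 0.5619 -0.1946  0.09  ] rectW [ 0.5614 -0.195   0.09  ] 
top green [392, 168, 12, 11, 106] [397.9 173.2] W [ 0.5599 -0.2661  0.09  ] rectW [ 0.5603 -0.2653  0.09  ] 
side blue [93, 17, 15, 
[... 620 characters left out ...]
W [0.4494 0.1869 0.068 ] [[0.4262, 0.2993], [0.4548, 0.3232], [0.4691, 0.0912], [0.4451, 0.0763]]
side orange [220, 186, 11, 6, 44] [225.  188.2] W [0.4577 0.0764 0.068 ] rectW [0.4577 0.0764 0.068 ] [[0.4471, 0.0831], [0.47, 0.0847], [0.4682, 0.0697], [0.4457, 0.0683]]
side ring [244, 155, 17, 7, 84] [252.1 158.3] W [0.5564 0.2106 0.05  ] rectW [0.5567 0.2123 0.05  ] 
side green [322, 248, 14, 16, 185] [328.4 255. ] W [ 0.5586 -0.2083  0.09  ] rectW [ 0.5581 -0.2095  0.09  ] 
side green [341, 278, 16, 18, 239] [348.6 286.3] W [ 0.5568 -0.2786  0.09  ] rectW [ 0.5564 -0.2789  0.09  ] 
side green [461, 363, 14, 23, 184] [467.4 374. ] W [ 0.6201 -0.4482  0.09  ] rectW [ 0.6202 -0.4481  0.09  ]
```

View pics/rackz.png

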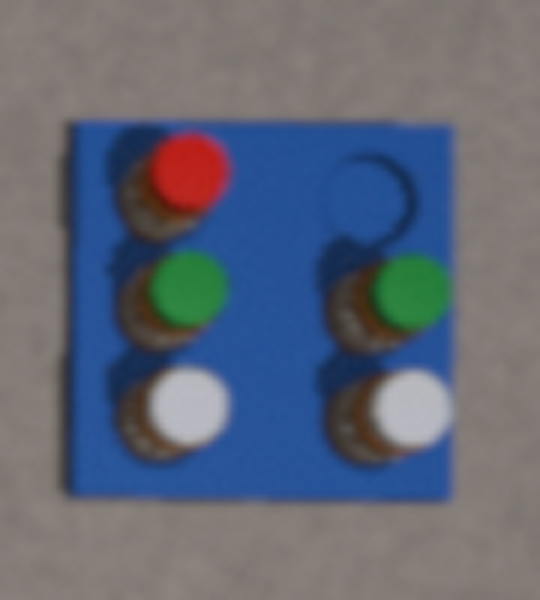

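View pics/scanz.png

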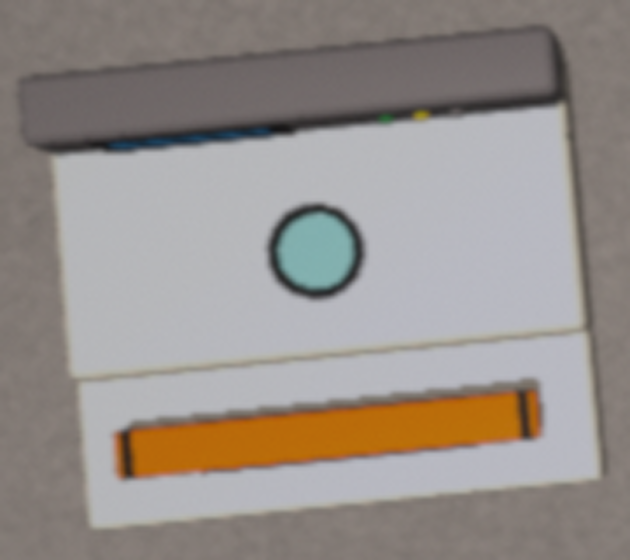

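View pics/rackside.png

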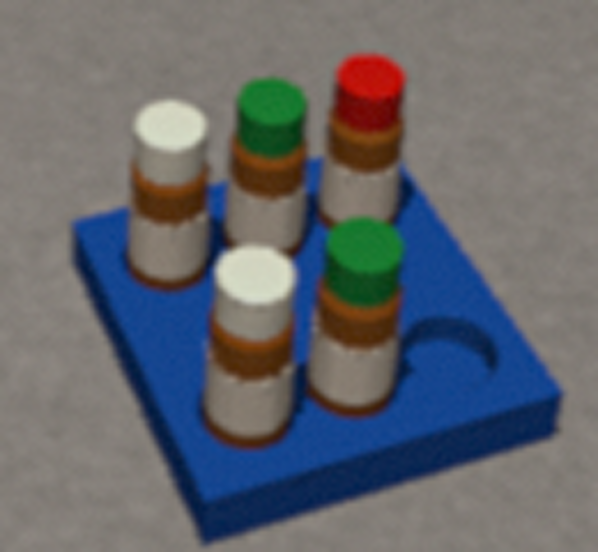

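```bash
cat >> h.py <<'E'
from scipy.spatial.transform import Rotation as Ro
def pose():
    o=ctrl.get_obs();q=o["eef_rot"];return np.array(o["eef_pos"]),Ro.from_quat([q[1],q[2],q[3],q[0]]),o
def target(yaw,flip=0):
    # tool y down, tool x along world direction angle yaw
    x=np.array([np.cos(yaw),np.sin(yaw),0]);y=np.array([0,0,-1.]);return Ro.from_matrix(np.c_[x,y,np.cross(x,y)])
def err(xyz,yaw,quiet=0):
    p,R,o=pose()
    T=min((target(yaw),target(yaw+np.pi)),key=lambda T:(R.inv()*T).magnitude())
    rv=(R.inv()*T).as_rotvec(); d=R.inv().apply(np.array(xyz)-p)
    print("t",round(float(o["time_s"]),2),"pos",p.round(4),"toolx",R.as_matrix()[:,0].round(3),"F",np.round(o["wrist_force"],1),"open",round(float(o["opening"]),3))
    print("turn shares",(rv/.12).round(3),"shift shares now",(d/.05).round(3),"shift after turn",(T.inv().apply(np.array(xyz)-p)/.05).round(3))
E
python3 - <<'E'
from h import *
yh=np.pi/2-0.015
print(w("top",(158.9,233.6),.068))
# ring outer via dark outline
im=cv2.imread("pics/top0.png");g=cv2.cvtColor(im,cv2.COLOR_BGR2GRAY)[165:198,138:172]
m=(g<90).astype(np.uint8);c,_=cv2.findContours(m,cv2.RETR_EXTERNAL,cv2.CHAIN_APPROX_NONE);c=max(c,key=len)
(e,ax,a)=cv2.fitEllipse(c);print(e,ax,w("top",(e[0]+138,e[1]+165),.056))
err([.599,-.195,.2],yh)
E
```

```text
[0.45011161 0.20094907 0.068     ]
(16.68260383605957, 16.420194625854492) (25.187875747680664, 25.600671768188477) [0.55416116 0.21182856 0.056     ]
t 0.6 pos [0.2222 0.5303 0.2048] toolx [0.386 0.922 0.   ] F [-0.1  0.1  0.1] open 0.998
turn shares [ 0.    -3.182  0.   ] shift shares now [-10.467   0.096 -12.556] shift after turn [-14.392   0.096  -7.752]
```

>>> apply_moves(
  plan="0 0 0 0 -0.8 0 0.65; 0 0 0 0 -0.8 0 0.65; 0 0 0 0 -0.8 0 0.65; 0 0 0 0 -0.78 0 0.65; 0 0 0 0 0 0 0.65",
)

```text
time_s: 1.1
eef_pos: [0.2222, 0.5303, 0.2048]
eef_rot: [-0.504, 0.504, 0.496, -0.496]
wrist_force: [-0.4, -0.3, -0.6]
opening: 0.653
```

>>> apply_moves(
  plan="-0.4 0 -0.22 0 0 0 0.65; -0.8 0 -0.43 0 0 0 0.65; -0.8 0 -0.43 0 0 0 0.65; -0.8 0 -0.43 0 0 0 0.65; -0.8 0 -0.43 0 0 0 0.65",
)

```text
time_s: 1.6
eef_pos: [0.3169, 0.3474, 0.205]
eef_rot: [-0.504, 0.504, 0.496, -0.495]
wrist_force: [0.6, 0.1, -0.3]
opening: 0.652
```

```bash
python3 -c "
from h import *
err([.599,-.195,.2],np.pi/2-.015)"
```

```text
t 1.6 pos [0.3169 0.3474 0.205 ] toolx [0.017 1.    0.   ] F [ 0.6  0.1 -0.3] open 0.652
turn shares [ 0.005 -0.02   0.002] shift shares now [-10.749   0.1    -5.829] shift after turn [-10.763   0.099  -5.803]
```

>>> apply_moves(
  plan="-0.9 0 -0.49 0 0 0 0.65; -0.9 0 -0.49 0 0 0 0.65; -0.9 0 -0.49 0 0 0 0.65; -0.9 0 -0.49 0 0 0 0.65; -0.9 0 -0.49 0 0 0 0.65",
)

```text
time_s: 2.1
eef_pos: [0.4334, 0.1256, 0.2052]
eef_rot: [-0.504, 0.505, 0.496, -0.495]
wrist_force: [0.2, -0.5, -0.0]
opening: 0.648
```

>>> apply_moves(
  plan="-0.9 0 -0.49 0 0 0 0.65; -0.9 0 -0.49 0 0 0 0.65; -0.9 0 -0.49 0 0 0 0.65; -0.9 0 -0.49 0 0 0 0.65; -0.9 0 -0.49 0 0 0 0.65",
)

```text
time_s: 2.6
eef_pos: [0.5496, -0.096, 0.205]
eef_rot: [-0.504, 0.505, 0.495, -0.495]
wrist_force: [1.1, 0.4, -0.1]
opening: 0.651
```

>>> apply_moves(
  plan="-0.9 0 -0.45 0 0 0 0.65; -0.7 0 -0.3 0 0 0 0.65; -0.1 0 -0.1 0 0 0 0.65; 0 0 0 0 0 0 0.65; 0 0 0 0 0 0 0.65",
)

```text
time_s: 3.1
eef_pos: [0.5895, -0.1781, 0.2045]
eef_rot: [0.504, -0.504, -0.496, 0.496]
wrist_force: [-0.9, 0.9, 0.9]
opening: 0.652
```

```bash
python3 -c "
from h import *
err([.599,-.195,.14],np.pi/2-.015)
cv2.imwrite('pics/top1.png',cv2.resize(ctrl.camera('top')[100:240,290:450,::-1],None,fx=4,fy=4,interpolation=cv2.INTER_CUBIC))
cv2.imwrite('pics/side1.png',cv2.resize(ctrl.camera('side')[180:350,230:420,::-1],None,fx=3.5,fy=3.5,interpolation=cv2.INTER_CUBIC))"
```

```text
t 3.1 pos [ 0.5895 -0.1781  0.2045] toolx [0.016 1.    0.001] F [-0.9  0.9  0.9] open 0.652
turn shares [-0.006 -0.006  0.007] shift shares now [-0.336  1.29  -0.196] shift after turn [-0.336  1.29  -0.195]
```

View pics/side1.png

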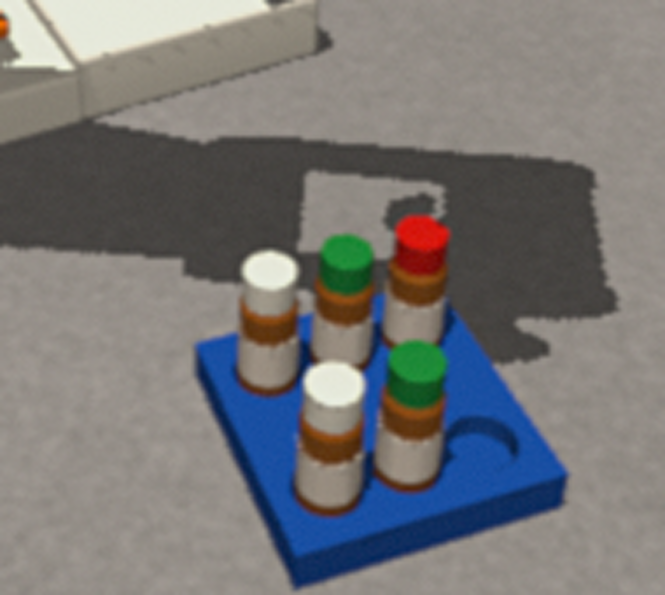

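View pics/top1.png

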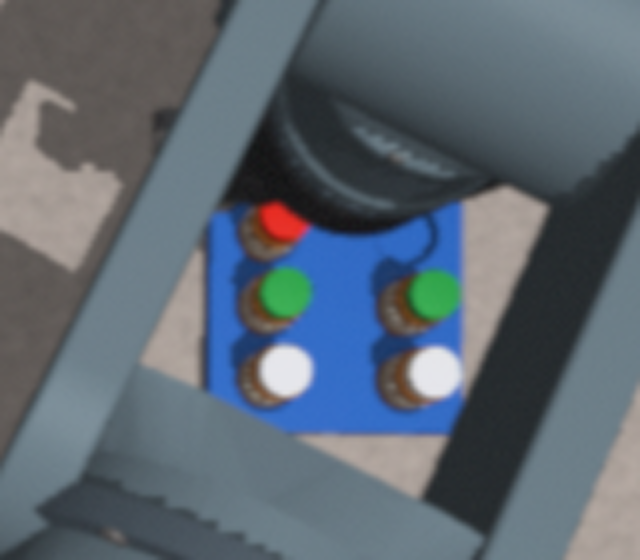

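>>> apply_moves(
  plan="-0.34 0 -0.2 0 0 0 0.65; 0 0.4 0 0 0 0 0.65; 0 0.5 0 0 0 0 0.65; 0 0.4 0 0 0 0 0.65; 0 0 0 0 0 0 0.65",
)

```text
time_s: 3.7
eef_pos: [0.5974, -0.1938, 0.1367]
eef_rot: [0.506, -0.501, -0.496, 0.497]
wrist_force: [-0.4, 0.5, -0.9]
opening: 0.651
```

```bash
python3 -c "
from h import *
err([.599,-.195,.047],np.pi/2-.015)
cv2.imwrite('pics/side2.png',cv2.resize(ctrl.camera('side')[180:350,230:420,::-1],None,fx=3.5,fy=3.5,interpolation=cv2.INTER_CUBIC))"
```

```text
t 3.7 pos [ 0.5974 -0.1938  0.1367] toolx [0.014 1.    0.003] F [-0.4  0.5 -0.9] open 0.651
turn shares [-0.045  0.008  0.025] shift shares now [-0.029  1.793 -0.043] shift after turn [-0.023  1.794 -0.033]
```

View pics/side2.png

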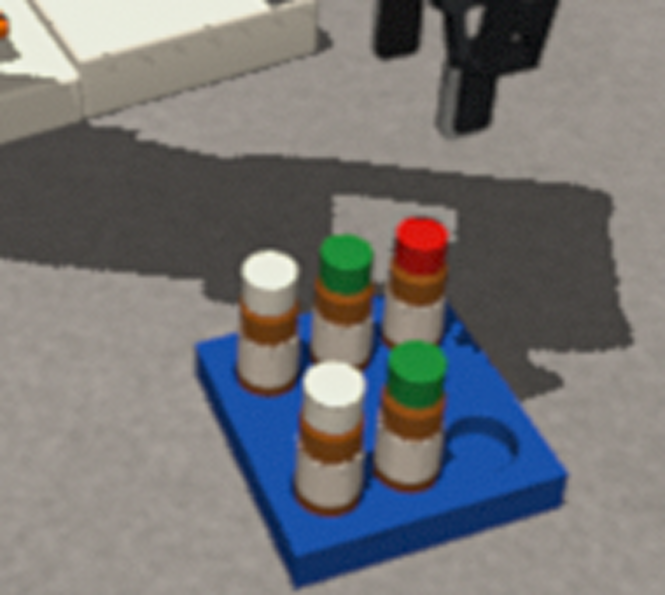

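>>> apply_moves(
  plan="-0.02 0.1 -0.04 -0.04 0 0.02 0.65; 0 0.3 0 0 0 0 0.65; 0 0.3 0 0 0 0 0.65; 0 0.1 0 0 0 0 0.65; 0 0 0 0 0 0 0.65",
)

```text
time_s: 4.25
eef_pos: [0.6007, -0.1969, 0.0979]
eef_rot: [-0.503, 0.505, 0.496, -0.496]
wrist_force: [0.6, -0.4, 0.5]
opening: 0.649
```

```bash
python3 -c "
from h import *
err([.599,-.195,.047],np.pi/2-.015)
for i in range(4): print(pose()[0].round(4)); ctrl.camera('top')
im=ctrl.camera('side')
err([.599,-.195,.047],np.pi/2-.015)
cv2.imwrite('pics/side3.png',cv2.resize(im[180:350,230:420,::-1],None,fx=3.5,fy=3.5,interpolation=cv2.INTER_CUBIC))"
```

```text
t 4.25 pos [ 0.6007 -0.1969  0.0979] toolx [ 0.015  1.    -0.001] F [ 0.6 -0.4  0.5] open 0.649
turn shares [ 0.016 -0.002 -0.007] shift shares now [0.038 1.018 0.037] shift after turn [0.037 1.018 0.035]
[ 0.6007 -0.1969  0.0979]
[ 0.6014 -0.1973  0.0989]
[ 0.6018 -0.1975  0.0997]
[ 0.6021 -0.1977  0.1001]
t 4.5 pos [ 0.6023 -0.1977  0.1005] toolx [ 0.015  1.    -0.003] F [-0.2 -0.6 -0. ] open 0.647
turn shares [ 0.049 -0.002 -0.025] shift shares now [0.057 1.069 0.073] shift after turn [0.054 1.07  0.066]
```

View pics/side3.png

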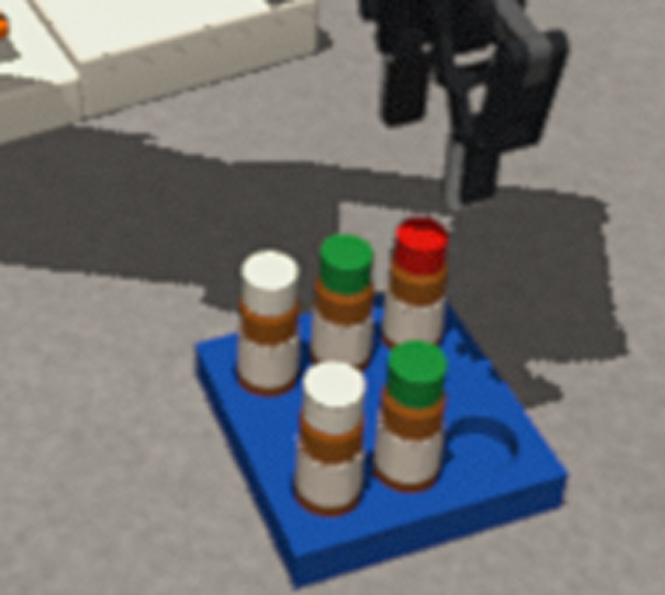

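>>> apply_moves(
  plan="0.05 0 0.06 0.04 0 -0.02 0.65; 0 0 0 0 0 0 0.65; 0 0 0 0 0 0 0.65; 0 0 0 0 0 0 0.65; 0 0 0 0 0 0 0.65",
)

```text
time_s: 5.0
eef_pos: [0.5989, -0.1949, 0.0998]
eef_rot: [-0.504, 0.504, 0.496, -0.496]
wrist_force: [0.3, -0.4, 0.1]
opening: 0.651
```

```bash
python3 -c "
from h import *
err([.599,-.195,.047],np.pi/2-.015)
im=ctrl.camera('side')
cv2.imwrite('pics/side4.png',cv2.resize(im[180:350,230:420,::-1],None,fx=3.5,fy=3.5,interpolation=cv2.INTER_CUBIC))"
```

```text
t 5.0 pos [ 0.5989 -0.1949  0.0998] toolx [ 0.015  1.    -0.   ] F [ 0.3 -0.4  0.1] open 0.651
turn shares [ 0.001 -0.001 -0.001] shift shares now [-1.000e-03  1.057e+00 -2.000e-03] shift after turn [-1.000e-03  1.057e+00 -2.000e-03]
```

View pics/side4.png

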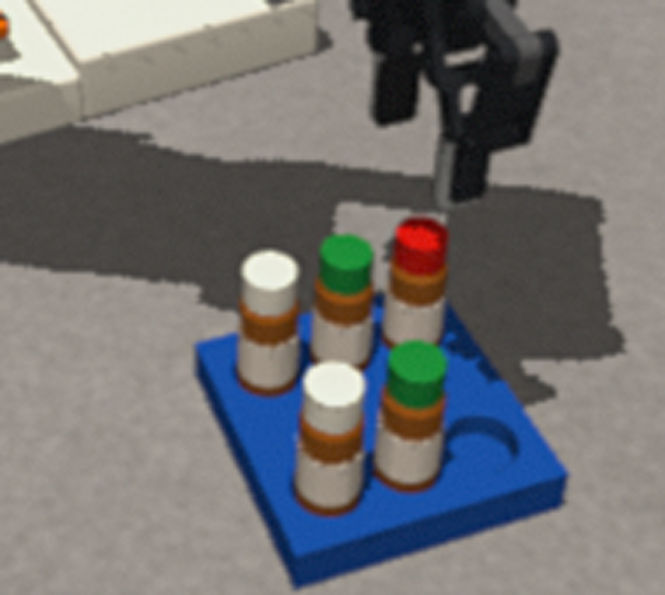

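>>> apply_moves(
  plan="0 0.1 0 0 0 0 0.65; 0 0.15 0 0 0 0 0.65; 0 0.15 0 0 0 0 0.65; 0 0.1 0 0 0 0 0.65; 0 0.05 0 0 0 0 0.65",
)

```text
time_s: 5.55
eef_pos: [0.5982, -0.1946, 0.071]
eef_rot: [0.504, -0.503, -0.496, 0.496]
wrist_force: [-0.8, 0.5, 0.0]
opening: 0.654
```

```bash
python3 -c "
from h import *
err([.599,-.195,.047],np.pi/2-.015)
im=ctrl.camera('side')
cv2.imwrite('pics/side5.png',cv2.resize(im[180:350,230:420,::-1],None,fx=3.5,fy=3.5,interpolation=cv2.INTER_CUBIC))"
```

```text
t 5.55 pos [ 0.5982 -0.1946  0.071 ] toolx [0.015 1.    0.001] F [-0.8  0.5  0. ] open 0.654
turn shares [-0.013 -0.001  0.006] shift shares now [-0.008  0.48  -0.017] shift after turn [-0.008  0.48  -0.016]
```

View pics/side5.png

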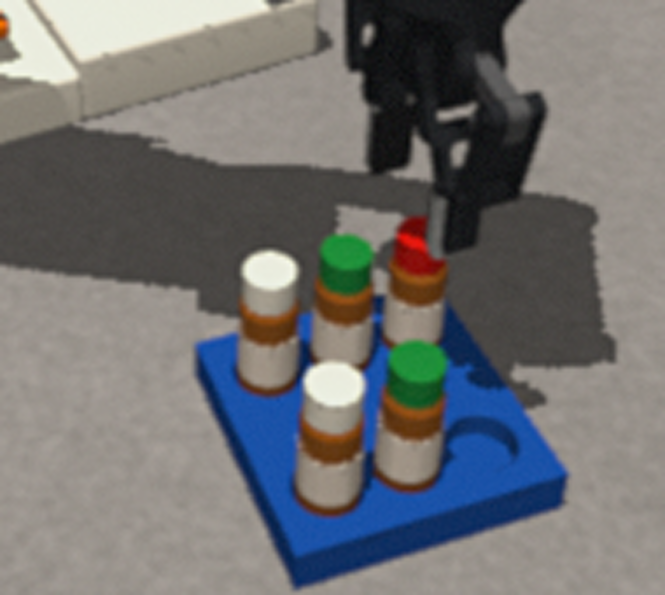

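>>> apply_moves(
  plan="0 0.15 0 0 0 0 0.65; 0 0.15 0 0 0 0 0.65; 0 0.12 0 0 0 0 0.65; 0 0.06 0 0 0 0 0.65; 0 0 0 0 0 0 0.65",
)

```text
time_s: 6.1
eef_pos: [0.5984, -0.1947, 0.0475]
eef_rot: [0.504, -0.503, -0.496, 0.496]
wrist_force: [-0.2, 0.5, 0.0]
opening: 0.652
```

>>> apply_moves(
  plan="0 0 0 0 0 0 0.65; 0 0 0 0 0 0 0.65; 0 0 0 0 0 0 0.65; 0 0 0 0 0 0 0.65; 0 0 0 0 0 0 0.65",
)

```text
time_s: 6.6
eef_pos: [0.5989, -0.195, 0.0484]
eef_rot: [-0.504, 0.504, 0.496, -0.496]
wrist_force: [-0.6, -0.2, -0.3]
opening: 0.652
```

```bash
python3 -c "
from h import *
err([.599,-.195,.047],np.pi/2-.015)
im=ctrl.camera('side')
cv2.imwrite('pics/side6.png',cv2.resize(im[180:350,230:420,::-1],None,fx=3.5,fy=3.5,interpolation=cv2.INTER_CUBIC))"
```

```text
t 6.6 pos [ 0.5989 -0.195   0.0484] toolx [ 0.015  1.    -0.   ] F [-0.6 -0.2 -0.3] open 0.652
turn shares [ 0.002 -0.002 -0.001] shift shares now [-0.001  0.029 -0.002] shift after turn [-0.001  0.029 -0.002]
```

View pics/side6.png

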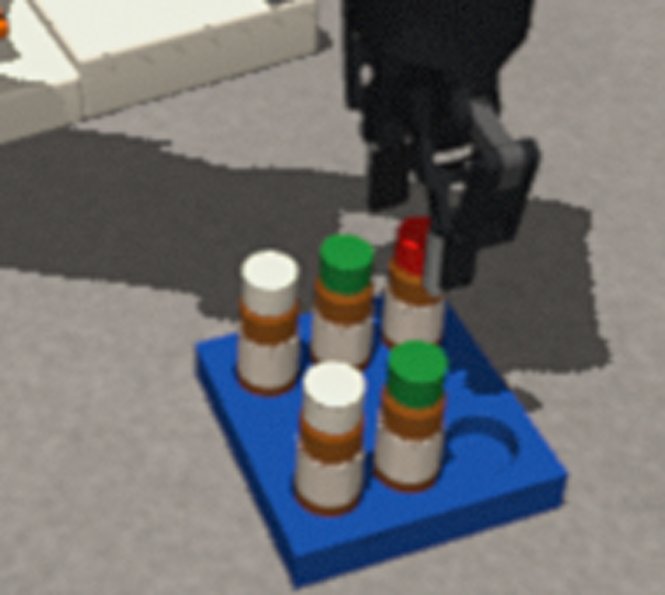

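>>> apply_moves(
  plan="0 0 0 0 0 0 0.5; 0 0 0 0 0 0 0.42; 0 0 0 0 0 0 0.36; 0 0 0 0 0 0 0.3; 0 0 0 0 0 0 0.2",
)

```text
time_s: 7.15
eef_pos: [0.5991, -0.1952, 0.0486]
eef_rot: [-0.504, 0.504, 0.496, -0.496]
wrist_force: [-0.1, -0.3, 0.6]
opening: 0.265
```

>>> apply_moves(
  plan="0 0 0 0 0 0 0.1; 0 0 0 0 0 0 0.1; 0 0 0 0 0 0 0.1; 0 0 0 0 0 0 0.1; 0 0 0 0 0 0 0.1",
)

```text
time_s: 7.65
eef_pos: [0.599, -0.1952, 0.0485]
eef_rot: [-0.504, 0.504, 0.496, -0.496]
wrist_force: [0.7, -1.4, 2.4]
opening: 0.263
```

```bash
python3 -c "
from h import *
err([.599,-.195,.047],np.pi/2-.015)
im=ctrl.camera('side')
cv2.imwrite('pics/side7.png',cv2.resize(im[180:350,230:420,::-1],None,fx=3.5,fy=3.5,interpolation=cv2.INTER_CUBIC))"
```

```text
t 7.65 pos [ 0.599  -0.1952  0.0485] toolx [ 0.015  1.    -0.   ] F [ 0.7 -1.4  2.4] open 0.263
turn shares [ 0.004 -0.002 -0.004] shift shares now [0.003 0.031 0.001] shift after turn [0.003 0.031 0.001]
```

View pics/side7.png

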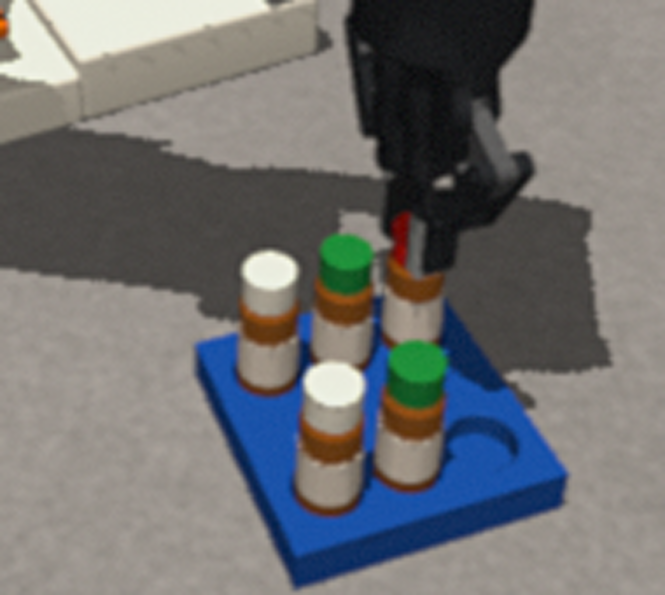

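```bash
python3 -c "
from h import *
for z in (.03,.04,.05,.06,.07,.08):
  a=px('side',(.588,-.209,z));b=px('side',(.61,-.209,z)); f=lambda p:((p-[230,180])*3.5).round()
  print(z,f(a),f(b),f(px('side',(.599,-.209,z))))
print(f(px('side',(.599,-.195,.09))),f(px('side',(.599,-.195,.072))))
"
```

```text
0.03 [394. 340.] [435. 328.] [415. 334.]
0.04 [396. 325.] [437. 313.] [416. 319.]
0.05 [397. 310.] [438. 298.] [418. 304.]
0.06 [399. 295.] [440. 283.] [420. 289.]
0.07 [400. 279.] [442. 267.] [421. 273.]
0.08 [402. 263.] [444. 252.] [423. 257.]
[411. 223.] [408. 251.]
```

```bash
python3 -c "
from h import *
p,R,o=pose()
im=ctrl.camera('side')[:,:,::-1].copy()
x0,y0,s=310,200,8
z=cv2.resize(im[200:272,310:408],None,fx=s,fy=s,interpolation=cv2.INTER_CUBIC)
def dot(X,c,l):
  u=(px('side',X)-[x0,y0])*s; cv2.circle(z,tuple(int(a) for a in u),4,c,-1); cv2.putText(z,l,(int(u[0])+5,int(u[1])),0,.5,c,1)
dot(p,(255,255,0),'tcp')
for sx in(-1,1):
  for h in (-.011,.011):
    dot(p+R.apply([sx*.014,.011,h]),(255,0,255),'tip')
dot((.599,-.195,.09),(255,255,255),'cap')
cv2.imwrite('pics/z8.png',z)
t=ctrl.camera('top')
cv2.imwrite('pics/top8.png',cv2.resize(t[100:240,290:450,::-1],None,fx=4,fy=4,interpolation=cv2.INTER_CUBIC))
"
```

```text
(no output)
```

View pics/z8.png

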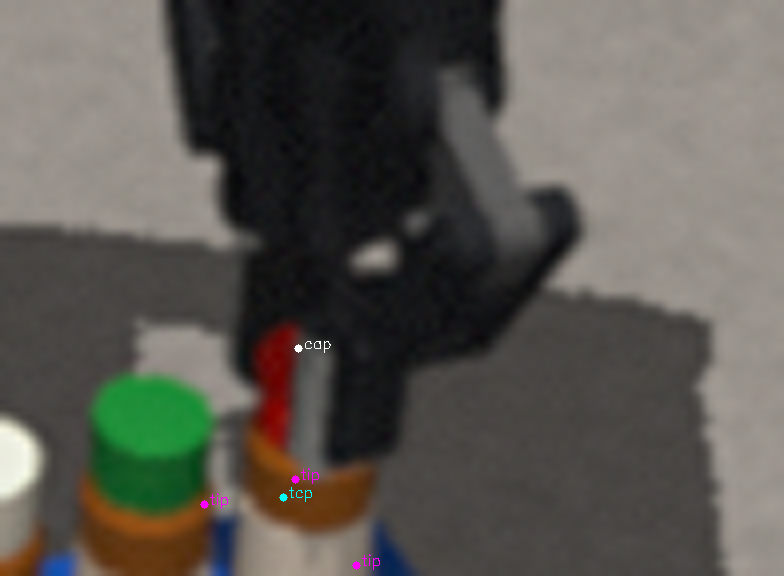

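View pics/top8.png

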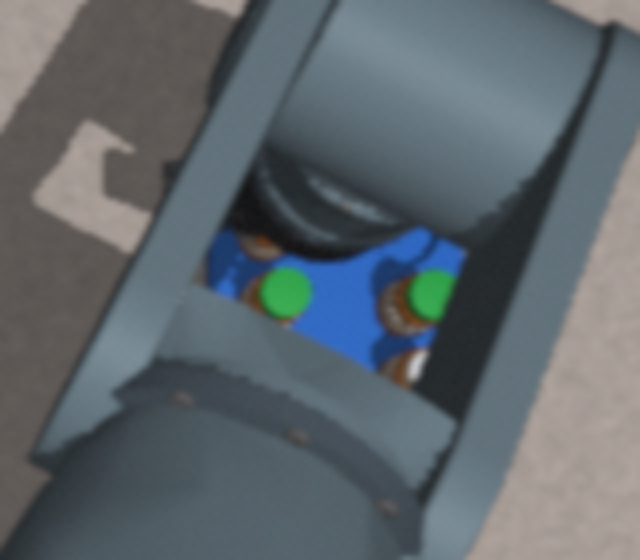

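```bash
python3 -c "
from h import *
def tri(a,b):
  A=[]
  for n,uv in(('top',a),('side',b)):
    c=ctrl.get_calibration(n);P=c['intrinsics']@np.c_[c['R'],c['t']];A+=[uv[0]*P[2]-P[0],uv[1]*P[2]-P[1]]
  A=np.array(A);X=np.linalg.lstsq(A[:,:3],-A[:,3],rcond=None)[0];return X.round(4),(px('top',X)-a).round(1),(px('side',X)-b).round(1)
s=lambda x,y:(270+x/4.6,230+y/4.6); T=lambda x,y:(330+x/6,125+y/6)
print('red',tri(T(191,171),s(371,75)))
print('green',tri(T(190,288),s(272,100)))
print('white',tri(T(189,406),s(171,126)))
print('green2',tri(T(411,291),s(364,240)))
print('white2',tri(T(412,408),s(256,274)))
print('rackcorner -x-y',tri(T(453,497),s(202,500)))
print('rackcorner +x-y',tri(T(453,125),s(560,395)))
print('rackcorner -x+y',tri(T(73,497),s(72,222)))
"
```

```text
red (array([ 0.601 , -0.1986,  0.086 ]), array([ 0.3, -0.7]), array([-1.4,  0.2]))
green (array([ 0.563 , -0.1974,  0.0857]), array([ 0.2, -0.6]), array([-1.3,  0.2]))
white (array([ 0.5249, -0.1963,  0.0854]), array([ 0.2, -0.7]), array([-1.4,  0.2]))
green2 (array([ 0.5609, -0.2686,  0.0866]), array([ 0.2, -0.6]), array([-1.5,  0.2]))
white2 (array([ 0.5231, -0.2682,  0.0853]), array([ 0.2, -0.6]), array([-1.5,  0.2]))
rackcorner -x-y (array([ 0.4955, -0.2965,  0.0204]), array([ 0.1, -0.2]), array([-0.5,  0.1]))
rackcorner +x-y (array([ 0.6247, -0.3005,  0.0189]), array([ 0.2, -0.4]), array([-1. ,  0.2]))
rackcorner -x+y (array([ 0.4985, -0.1664,  0.0192]), array([ 0.2, -0.7]), array([-1.4,  0.2]))
```

```bash
python3 -c "
from h import *
im=cv2.imread('pics/side0.png');s=6
z=cv2.resize(im[0:90,30:140],None,fx=s,fy=s,interpolation=cv2.INTER_CUBIC)
R=Ro.from_quat([.589,.3911,-.3922,-.5885]);p=np.array([.222,.53,.2045])
for sx in(-1,1):
  for h in (-.011,.011):
   for l,c in ((.011,(255,0,255)),(-.002,(0,255,255)),(-.03,(0,255,0))):
    u=(px('side',p+R.apply([sx*.0425,l,h]))-[30,0])*s;cv2.circle(z,tuple(int(a) for a in u),3,c,-1)
cv2.imwrite('pics/z9.png',z)
im=cv2.imread('pics/side4.png')
p=np.array([.5989,-.1949,.0998]);R=target(np.pi/2-.015)
for sx in(-1,1):
  for h in (-.011,.011):
   for l,c in ((.011,(255,0,255)),(-.002,(0,255,255)),(-.03,(0,255,0))):
    u=(px('side',p+R.apply([sx*.0275,l,h]))-[230,180])*3.5;cv2.circle(im,tuple(int(a) for a in u),3,c,-1)
cv2.imwrite('pics/z10.png',im)
"
```

```text
(no output)
```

View pics/z9.png

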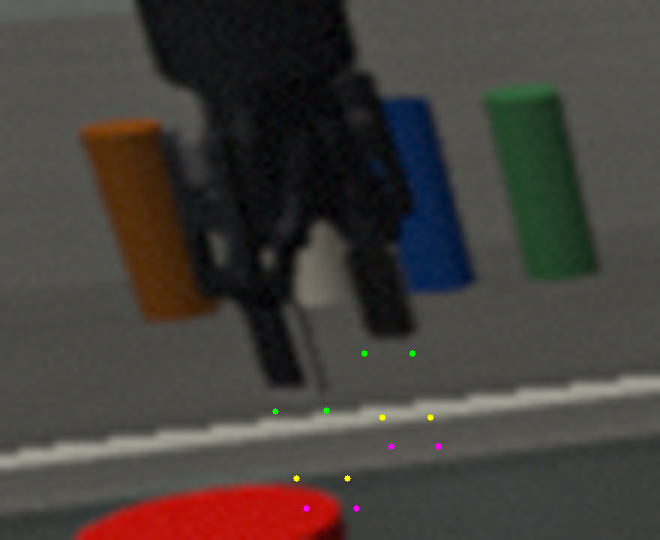

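View pics/z10.png

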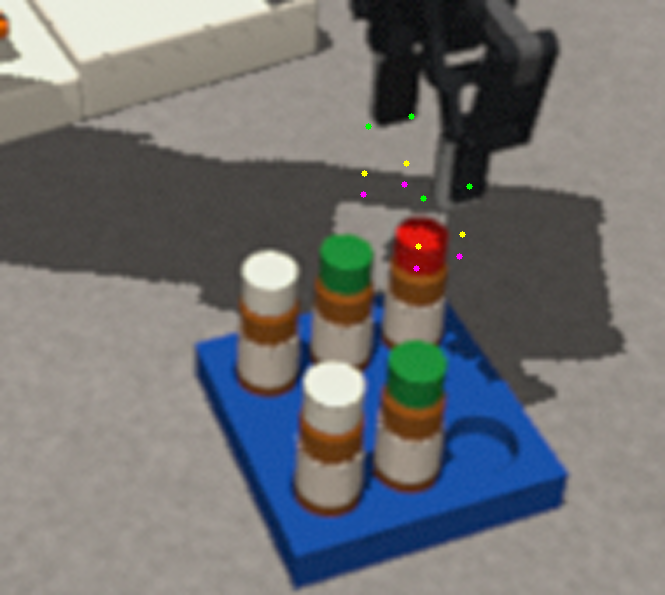

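>>> apply_moves(
  plan="0 0 0 0 0 0 0.35; 0 0 0 0 0 0 0.45; 0 0 0 0 0 0 0.55; 0 0 0 0 0 0 0.65; 0 0 0 0 0 0 0.65",
)

```text
time_s: 8.3
eef_pos: [0.5987, -0.1947, 0.0481]
eef_rot: [0.504, -0.504, -0.496, 0.496]
wrist_force: [0.5, 0.4, -0.1]
opening: 0.65
```

```bash
python3 -c "
from h import *
im=ctrl.camera('side')[:,:,::-1]
a=cv2.imread('pics/side0.png')
f=lambda i:cv2.resize(i[215:285,315:375],None,fx=6.5,fy=6.5,interpolation=cv2.INTER_CUBIC)
cv2.imwrite('pics/cmp.png',np.hstack([f(a),f(im)]))
err([.599,-.195,.047],np.pi/2-.015)
"
```

```text
t 8.35 pos [ 0.5988 -0.1948  0.0482] toolx [0.015 1.    0.   ] F [-0.2 -0.   0.9] open 0.65
turn shares [-0.002 -0.001  0.001] shift shares now [-0.004  0.023 -0.005] shift after turn [-0.004  0.023 -0.005]
```

View pics/cmp.png

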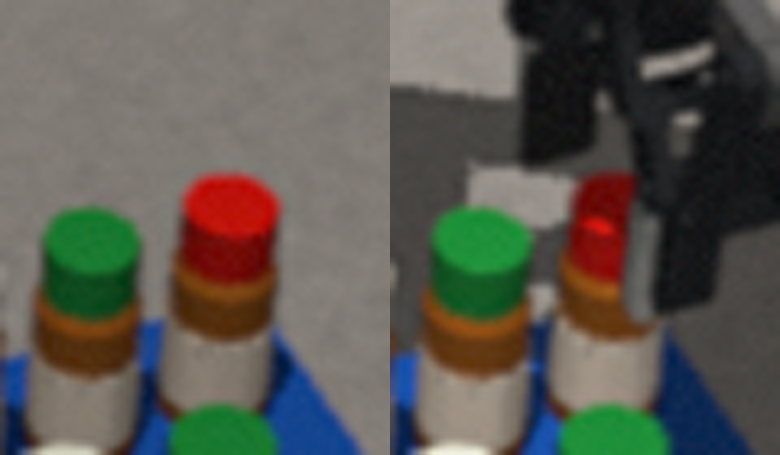

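>>> apply_moves(
  plan="-0.04 0 -0.02 0 0 0 0.65; 0 0.1 0 0 0 0 0.65; 0 0.1 0 0 0 0 0.65; 0 0.1 0 0 0 0 0.65; 0 0 0 0 0 0 0.65",
)

```text
time_s: 8.85
eef_pos: [0.5989, -0.1964, 0.0319]
eef_rot: [0.505, -0.503, -0.496, 0.496]
wrist_force: [0.0, 0.1, -0.2]
opening: 0.648
```

```bash
python3 -c "
from h import *
im=ctrl.camera('side')[:,:,::-1]
a=cv2.imread('pics/side0.png')
f=lambda i:cv2.resize(i[215:285,315:375],None,fx=6.5,fy=6.5,interpolation=cv2.INTER_CUBIC)
cv2.imwrite('pics/cmp2.png',np.hstack([f(a),f(im)]))
err([.600,-.197,.0135],np.pi/2-.015)
"
```

```text
t 8.9 pos [ 0.5993 -0.1966  0.0324] toolx [0.015 1.    0.001] F [-0.7  0.5  1.4] open 0.652
turn shares [-0.011 -0.002  0.006] shift shares now [-0.008  0.378 -0.015] shift after turn [-0.008  0.378 -0.015]
```

View pics/cmp2.png

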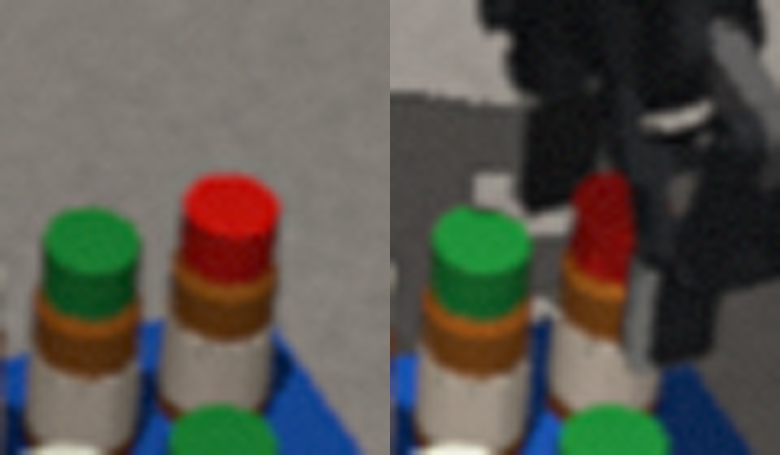

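>>> apply_moves(
  plan="0 0.08 0 0 0 0 0.65; 0 0.08 0 0 0 0 0.65; 0 0.08 0 0 0 0 0.65; 0 0.05 0 0 0 0 0.65; 0 0 0 0 0 0 0.65",
)

```text
time_s: 9.4
eef_pos: [0.5994, -0.1967, 0.0181]
eef_rot: [0.504, -0.503, -0.496, 0.496]
wrist_force: [0.4, -0.4, 0.5]
opening: 0.649
```

```bash
python3 -c "
from h import *
ctrl.camera('top');ctrl.camera('top');ctrl.camera('top');ctrl.camera('top')
im=ctrl.camera('side')[:,:,::-1]
a=cv2.imread('pics/side0.png')
f=lambda i:cv2.resize(i[215:285,315:375],None,fx=6.5,fy=6.5,interpolation=cv2.INTER_CUBIC)
cv2.imwrite('pics/cmp3.png',np.hstack([f(a),f(im)]))
err([.600,-.197,.0135],np.pi/2-.015)
"
```

```text
t 9.65 pos [ 0.6   -0.197  0.019] toolx [ 0.015  1.    -0.   ] F [ 0.1  0.1 -0.3] open 0.65
turn shares [ 0.003 -0.002 -0.002] shift shares now [0.001 0.11  0.   ] shift after turn [ 0.001  0.11  -0.   ]
```

View pics/cmp3.png

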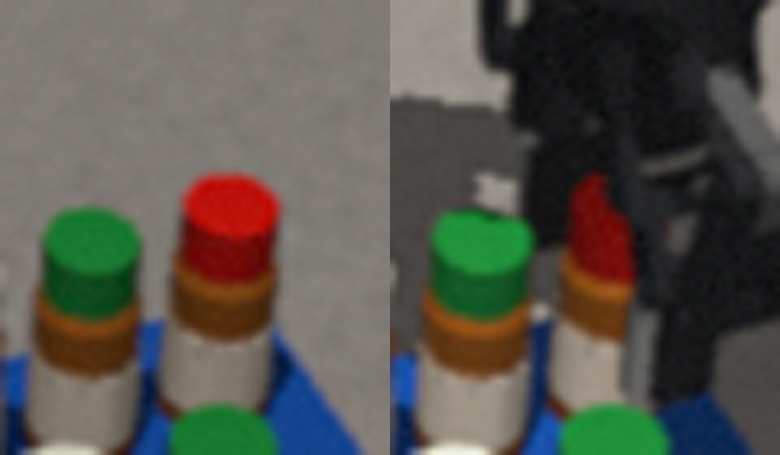

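>>> apply_moves(
  plan="0 0 0 0 0 0 0.55; 0 0 0 0 0 0 0.46; 0 0 0 0 0 0 0.4; 0 0 0 0 0 0 0.35; 0 0 0 0 0 0 0.3",
)

```text
time_s: 10.15
eef_pos: [0.5999, -0.1969, 0.019]
eef_rot: [-0.504, 0.504, 0.496, -0.496]
wrist_force: [-0.9, 0.4, 0.7]
opening: 0.312
```

>>> apply_moves(
  plan="0 0 0 0 0 0 0.2; 0 0 0 0 0 0 0.1; 0 0 0 0 0 0 0.1; 0 0 0 0 0 0 0.1; 0 0 0 0 0 0 0.1",
)

```text
time_s: 10.65
eef_pos: [0.6, -0.197, 0.019]
eef_rot: [-0.504, 0.504, 0.496, -0.496]
wrist_force: [-0.4, 0.2, 3.9]
opening: 0.306
```

```bash
python3 -c "
from h import *
im=ctrl.camera('side')[:,:,::-1]
a=cv2.imread('pics/side0.png')
f=lambda i:cv2.resize(i[215:285,315:375],None,fx=6.5,fy=6.5,interpolation=cv2.INTER_CUBIC)
cv2.imwrite('pics/cmp4.png',np.hstack([f(a),f(im)]))
err([.600,-.197,.019],np.pi/2-.015)
"
```

```text
t 10.7 pos [ 0.6    -0.1969  0.019 ] toolx [ 0.015  1.    -0.   ] F [-0.6 -0.   4.1] open 0.301
turn shares [ 0.002 -0.002 -0.   ] shift shares now [-0.001 -0.    -0.001] shift after turn [-0.001 -0.    -0.001]
```

View pics/cmp4.png

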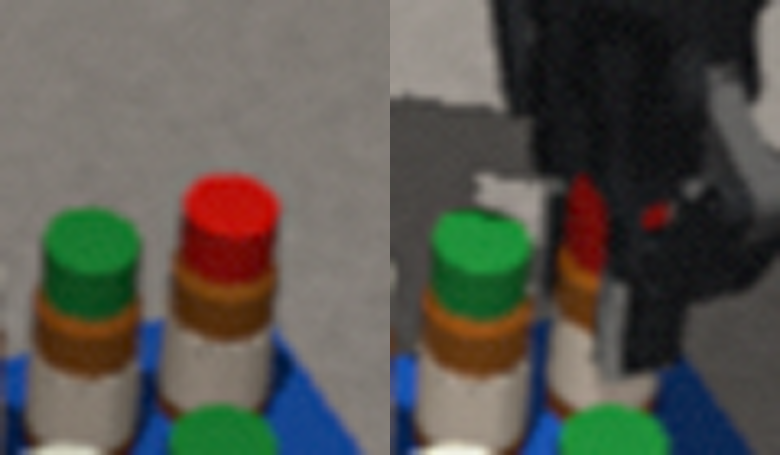

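>>> apply_moves(
  plan="0 -0.05 0 0 0 0 0.1; 0 -0.1 0 0 0 0 0.1; 0 -0.1 0 0 0 0 0.1; 0 -0.1 0 0 0 0 0.1; 0 -0.1 0 0 0 0 0.1",
)

```text
time_s: 11.2
eef_pos: [0.5999, -0.197, 0.0418]
eef_rot: [-0.504, 0.504, 0.496, -0.496]
wrist_force: [-0.2, 0.1, -0.6]
opening: 0.308
```

>>> apply_moves(
  plan="0 -0.15 0 0 0 0 0.1; 0 -0.2 0 0 0 0 0.1; 0 -0.2 0 0 0 0 0.1; 0 -0.2 0 0 0 0 0.1; 0 -0.2 0 0 0 0 0.1",
)

```text
time_s: 11.7
eef_pos: [0.6, -0.197, 0.09]
eef_rot: [-0.504, 0.504, 0.496, -0.496]
wrist_force: [0.5, -0.4, -1.7]
opening: 0.307
```

```bash
python3 -c "
from h import *
im=ctrl.camera('side')[:,:,::-1]
f=lambda i:cv2.resize(i[170:350,250:420],None,fx=3.3,fy=3.3,interpolation=cv2.INTER_CUBIC)
cv2.imwrite('pics/s5.png',f(im))
err([.600,-.197,.14],np.pi/2-.015)
"
```

```text
t 11.75 pos [ 0.6011 -0.1975  0.0919] toolx [ 0.015  1.    -0.002] F [ 1.5 -1.   0.1] open 0.306
turn shares [ 0.025 -0.001 -0.013] shift shares now [ 0.009 -0.962  0.019] shift after turn [ 0.01  -0.962  0.022]
```

View pics/s5.png

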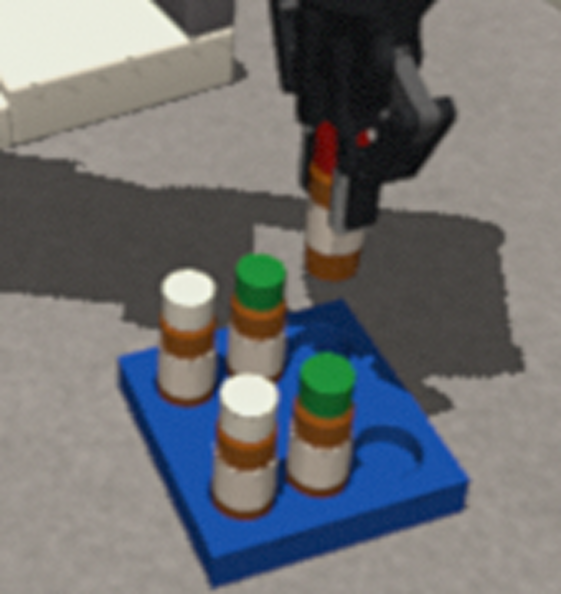

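>>> apply_moves(
  plan="0 -0.2 0 0 0 0 0.1; 0 -0.2 0 0 0 0 0.1; 0.1 -0.2 0.01 0 0 0 0.1; 0.2 -0.2 0.02 0 0 0 0.1; 0.3 -0.15 0.03 0 0 0 0.1",
)

```text
time_s: 12.25
eef_pos: [0.5975, -0.1664, 0.1375]
eef_rot: [-0.504, 0.504, 0.496, -0.496]
wrist_force: [0.0, -0.5, -0.6]
opening: 0.307
```

>>> apply_moves(
  plan="0.4 0 0.05 0 0 0 0.1; 0.5 0 0.06 0 0 0 0.1; 0.6 0 0.07 0 0 0 0.1; 0.6 0 0.07 0 0 0 0.1; 0.6 0 0.07 0 0 0 0.1",
)

```text
time_s: 12.75
eef_pos: [0.5822, -0.0287, 0.1358]
eef_rot: [0.504, -0.503, -0.496, 0.497]
wrist_force: [0.4, -0.2, -1.3]
opening: 0.309
```

>>> apply_moves(
  plan="0.6 0 0.07 0 0 0 0.1; 0.6 0 0.07 0 0 0 0.1; 0.6 0 0.07 0 0 0 0.1; 0.6 0 0.07 0 0 0 0.1; 0.6 0 0.07 0 0 0 0.1",
)

```text
time_s: 13.25
eef_pos: [0.5665, 0.1214, 0.1358]
eef_rot: [0.504, -0.503, -0.496, 0.497]
wrist_force: [0.4, -0.2, -0.7]
opening: 0.311
```

>>> apply_moves(
  plan="0.5 0 0.06 0 0 0 0.1; 0.3 0 0.04 0 0 0 0.1; 0.15 0 0.02 0 0 0 0.1; 0 0 0 0 0 0 0.1; 0 0 0 0 0 0 0.1",
)

```text
time_s: 13.75
eef_pos: [0.5628, 0.1656, 0.1362]
eef_rot: [-0.504, 0.504, 0.496, -0.496]
wrist_force: [0.7, 0.3, -1.4]
opening: 0.308
```

```bash
python3 -c "
from h import *
err([.5555,.2115,.100],np.pi/2-.015)
"
```

```text
t 13.75 pos [0.5628 0.1656 0.1362] toolx [ 0.015  1.    -0.   ] F [ 0.7  0.3 -1.4] open 0.308
turn shares [-0.001 -0.003 -0.004] shift shares now [0.916 0.723 0.16 ] shift after turn [0.915 0.723 0.16 ]
```

>>> apply_moves(
  plan="0.2 0 0.04 0 0 0 0.1; 0.3 0 0.05 0 0 0 0.1; 0.3 0 0.05 0 0 0 0.1; 0.12 0 0.02 0 0 0 0.1; 0 0 0 0 0 0 0.1",
)

```text
time_s: 14.25
eef_pos: [0.5552, 0.2137, 0.1363]
eef_rot: [0.503, -0.503, -0.497, 0.497]
wrist_force: [-0.0, 0.7, -0.3]
opening: 0.305
```

>>> apply_moves(
  plan="0 0.1 0 0 0 0 0.1; 0 0.2 0 0 0 0 0.1; 0 0.2 0 0 0 0 0.1; 0 0.2 0 0 0 0 0.1; 0 0 0 0 0 0 0.1",
)

```text
time_s: 14.75
eef_pos: [0.5539, 0.2117, 0.0987]
eef_rot: [0.505, -0.503, -0.495, 0.497]
wrist_force: [-0.9, 1.3, -1.3]
opening: 0.309
```

>>> apply_moves(
  plan="0 0 0 0 0 0 0.1; 0 0 0 0 0 0 0.1; 0 0 0 0 0 0 0.1; 0 0 0 0 0 0 0.1; 0 0 0 0 0 0 0.1",
)

```text
time_s: 15.25
eef_pos: [0.5557, 0.2124, 0.1016]
eef_rot: [-0.504, 0.504, 0.496, -0.496]
wrist_force: [-0.4, -0.2, -0.5]
opening: 0.302
```

```bash
python3 -c "
from h import *
err([.5555,.2115,.059],np.pi/2-.015)
im=ctrl.camera('side')[:,:,::-1];t=ctrl.camera('top')[:,:,::-1]
f=lambda i:cv2.resize(i,None,fx=5,fy=5,interpolation=cv2.INTER_CUBIC)
cv2.imwrite('pics/s6.png',f(im[95:205,190:330]));cv2.imwrite('pics/t6.png',f(t[120:240,80:230]))
print(px('side',(.5555,.2115,.05)))
"
```

```text
t 15.25 pos [0.5557 0.2124 0.1016] toolx [0.015 1.    0.   ] F [-0.4 -0.2 -0.5] open 0.302
turn shares [ 0.005 -0.001  0.001] shift shares now [-0.017  0.853  0.005] shift after turn [-0.017  0.853  0.004]
[251.6151896 158.2392442]
```

View pics/s6.png

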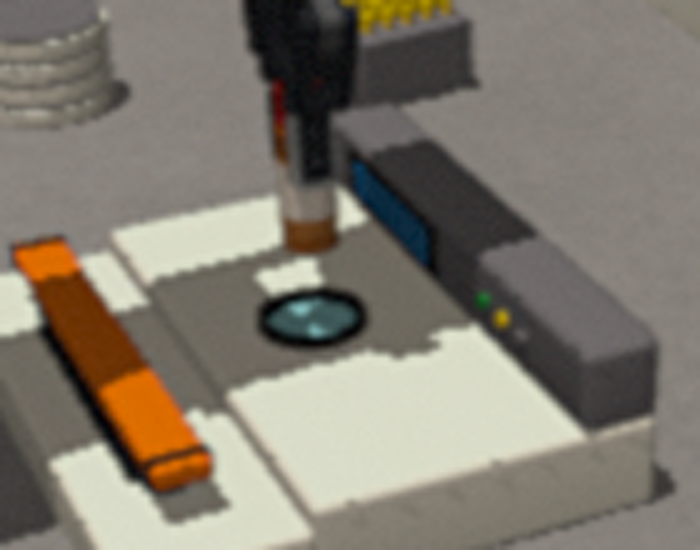

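View pics/t6.png

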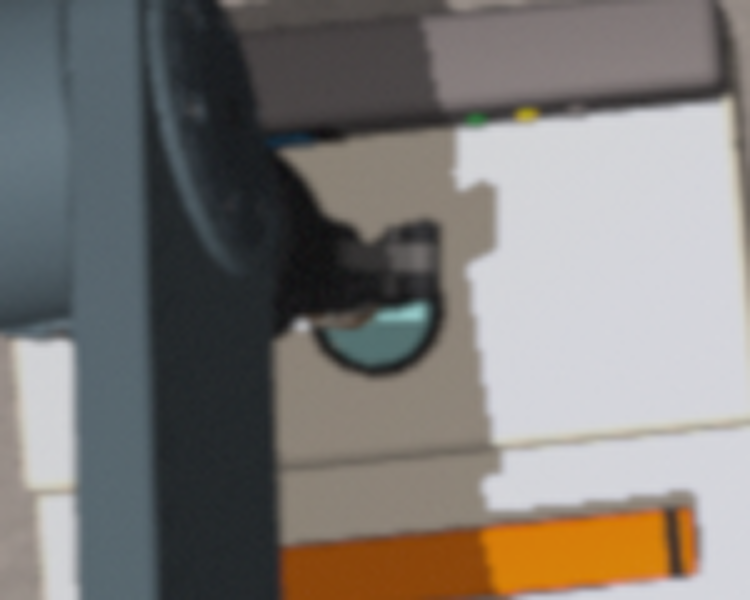

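>>> apply_moves(
  plan="-0.01 0.1 0 0 0 0 0.1; 0 0.15 0 0 0 0 0.1; 0 0.15 0 0 0 0 0.1; 0 0.15 0 0 0 0 0.1; 0 0.1 0 0 0 0 0.1",
)

```text
time_s: 15.85
eef_pos: [0.5549, 0.2117, 0.0674]
eef_rot: [0.504, -0.503, -0.496, 0.497]
wrist_force: [0.4, -0.5, 0.1]
opening: 0.308
```

>>> apply_moves(
  plan="0 0.05 0 0 0 0 0.1; 0 0 0 0 0 0 0.1; 0 0 0 0 0 0 0.1; 0 0 0 0 0 0 0.1; 0 0 0 0 0 0 0.1",
)

```text
time_s: 16.35
eef_pos: [0.5558, 0.2119, 0.0667]
eef_rot: [-0.504, 0.504, 0.496, -0.496]
wrist_force: [0.2, 0.4, -0.4]
opening: 0.308
```

```bash
python3 -c "
from h import *
err([.5555,.2115,.059],np.pi/2-.015)
im=ctrl.camera('side')[:,:,::-1]
f=lambda i:cv2.resize(i,None,fx=8,fy=8,interpolation=cv2.INTER_CUBIC)
cv2.imwrite('pics/s7.png',f(im[110:180,210:300]))
"
```

```text
t 16.35 pos [0.5558 0.2119 0.0667] toolx [0.015 1.    0.   ] F [ 0.2  0.4 -0.4] open 0.308
turn shares [ 0.006 -0.002  0.001] shift shares now [-0.007  0.153  0.006] shift after turn [-0.007  0.153  0.006]
```

View pics/s7.png

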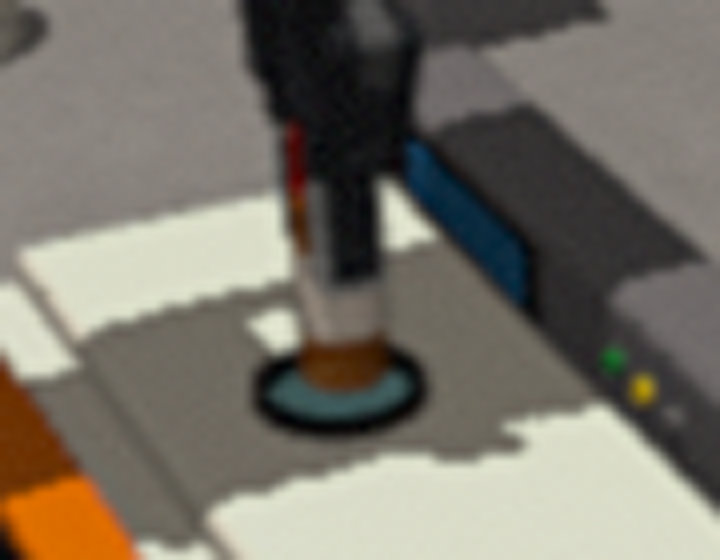

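>>> apply_moves(
  plan="0 0.04 0 0 0 0 0.1; 0 0.04 0 0 0 0 0.1; 0 0.03 0 0 0 0 0.1; 0 0 0 0 0 0 0.1; 0 0 0 0 0 0 0.1",
)

```text
time_s: 16.9
eef_pos: [0.5555, 0.2118, 0.0607]
eef_rot: [0.504, -0.504, -0.496, 0.496]
wrist_force: [0.1, -0.5, -0.4]
opening: 0.305
```

>>> apply_moves(
  plan="0 0.01 0 0 0 0 0.1; 0 0.01 0 0 0 0 0.1; 0 0 0 0 0 0 0.1; 0 0 0 0 0 0 0.1; 0 0 0 0 0 0 0.1",
)

```text
time_s: 17.4
eef_pos: [0.5555, 0.2118, 0.0598]
eef_rot: [-0.504, 0.504, 0.496, -0.496]
wrist_force: [0.5, -0.6, 0.2]
opening: 0.306
```

>>> apply_moves(
  plan="0 0.01 0 0 0 0 0.1; 0 0.01 0 0 0 0 0.1; 0 0 0 0 0 0 0.1; 0 0 0 0 0 0 0.1; 0 0 0 0 0 0 0.1",
)

```text
time_s: 17.9
eef_pos: [0.5557, 0.2118, 0.059]
eef_rot: [-0.504, 0.504, 0.496, -0.496]
wrist_force: [-0.1, 0.6, 2.6]
opening: 0.303
```

```bash
python3 -c "
from h import *
for i in range(5):
  im=ctrl.camera('side')[:,:,::-1];print(np.round(ctrl.get_obs()['wrist_force'],2))
err([.5555,.2115,.059],np.pi/2-.015)
f=lambda i:cv2.resize(i,None,fx=8,fy=8,interpolation=cv2.INTER_CUBIC)
cv2.imwrite('pics/s8.png',f(im[110:180,210:300]))
"
```

```text
[-1.2   0.1   2.82]
[-1.58 -0.66  2.73]
[-0.69 -0.08  3.01]
[-0.74 -0.59  2.86]
[-0.22 -0.27  3.58]
t 18.15 pos [0.5557 0.2118 0.059 ] toolx [0.015 1.    0.   ] F [-0.2 -0.3  3.6] open 0.303
turn shares [ 0.003 -0.002  0.   ] shift shares now [-0.006  0.     0.004] shift after turn [-0.006  0.     0.004]
```

View pics/s8.png

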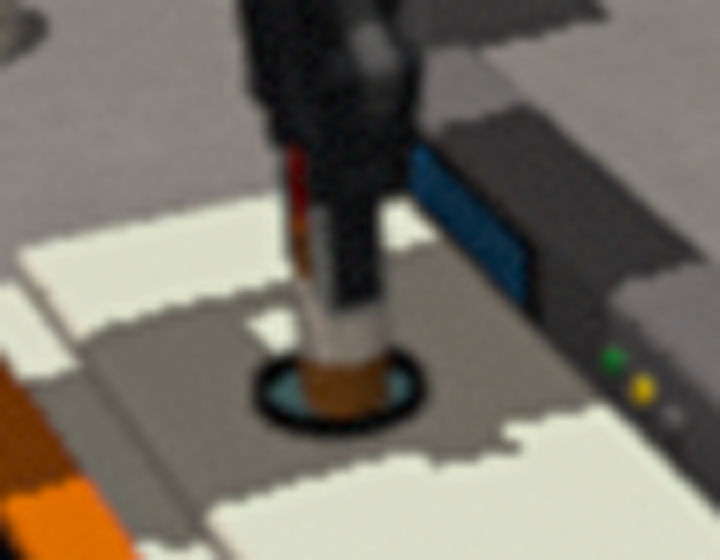

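>>> apply_moves(
  plan="0 0 0 0 0 0 0.33; 0 0 0 0 0 0 0.36; 0 0 0 0 0 0 0.42; 0 0 0 0 0 0 0.5; 0 0 0 0 0 0 0.6",
)

```text
time_s: 18.65
eef_pos: [0.5554, 0.2118, 0.0586]
eef_rot: [0.504, -0.504, -0.496, 0.496]
wrist_force: [0.1, -0.4, 0.6]
opening: 0.599
```

>>> apply_moves(
  plan="0 0 0 0 0 0 0.65; 0 0 0 0 0 0 0.65; 0 -0.05 0 0 0 0 0.65; 0 -0.1 0 0 0 0 0.65; 0 -0.2 0 0 0 0 0.65",
)

```text
time_s: 19.15
eef_pos: [0.5549, 0.2117, 0.0762]
eef_rot: [0.504, -0.504, -0.496, 0.497]
wrist_force: [-0.7, 1.2, -1.1]
opening: 0.646
```

>>> apply_moves(
  plan="0 -0.3 0 0 0 0 0.65; 0 -0.4 0 0 0 0 0.65; 0 -0.4 0 0 0 0 0.65; 0 -0.3 0 0 0 0 0.65; 0 -0.1 0 0 0 0 0.65",
)

```text
time_s: 19.65
eef_pos: [0.557, 0.2121, 0.1544]
eef_rot: [-0.503, 0.505, 0.498, -0.495]
wrist_force: [0.4, -0.0, 0.0]
opening: 0.649
```

```bash
python3 -c "
from h import *
err([.4505,.2015,.16],np.pi/2-.015)
im=ctrl.camera('side')[:,:,::-1];t=ctrl.camera('top')[:,:,::-1]
f=lambda i:cv2.resize(i,None,fx=5,fy=5,interpolation=cv2.INTER_CUBIC)
cv2.imwrite('pics/s9.png',f(im[75:205,180:330]));cv2.imwrite('pics/t9.png',f(t[120:240,80:230]))
"
```

```text
t 19.65 pos [0.557  0.2121 0.1544] toolx [0.015 1.    0.001] F [ 0.4 -0.   0. ] open 0.649
turn shares [ 0.037 -0.001  0.007] shift shares now [-0.244 -0.121  2.127] shift after turn [-0.244 -0.111  2.127]
```

View pics/s9.png

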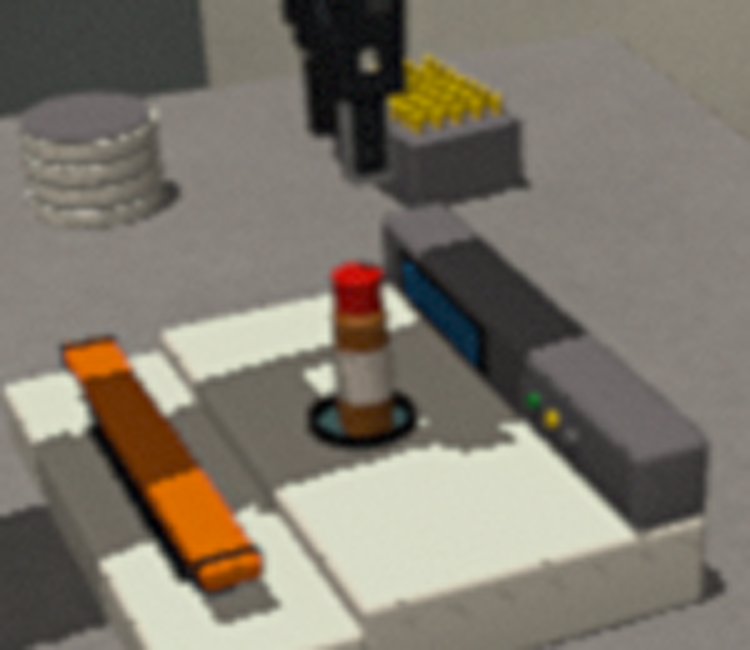

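View pics/t9.png

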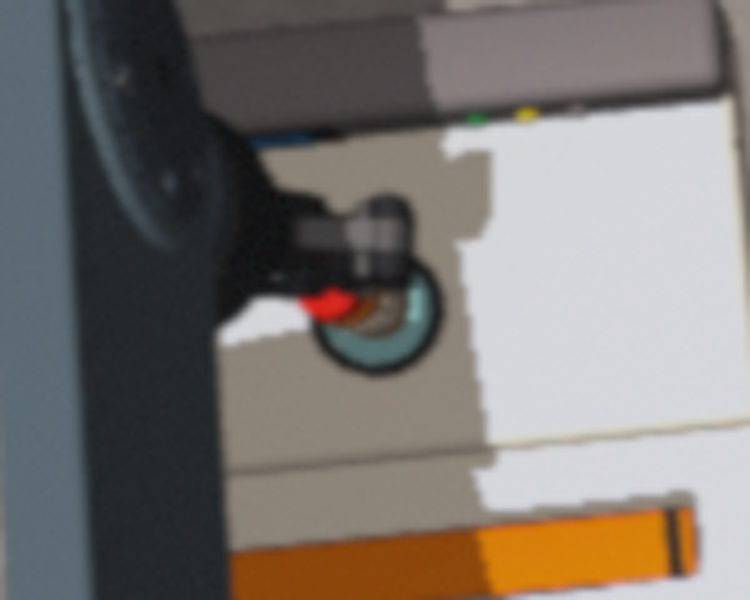

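>>> apply_moves(
  plan="0 -0.05 0 0 0 0 0.5; 0 0 0.2 0 0 0 0.4; -0.05 0 0.4 0 0 0 0.3; -0.05 0 0.4 0 0 0 0.2; -0.05 0 0.4 0 0 0 0.1",
)

```text
time_s: 20.25
eef_pos: [0.4833, 0.2052, 0.1526]
eef_rot: [0.504, -0.503, -0.496, 0.497]
wrist_force: [0.2, -0.8, 0.1]
opening: 0.099
```

>>> apply_moves(
  plan="-0.05 0 0.4 0 0 0 0; -0.04 0 0.2 0 0 0 0; 0 0 0.1 0 0 0 0; 0 0 0 0 0 0 0; 0 0 0 0 0 0 0",
)

```text
time_s: 20.75
eef_pos: [0.451, 0.2014, 0.1539]
eef_rot: [-0.504, 0.504, 0.496, -0.496]
wrist_force: [0.5, -0.5, 0.8]
opening: -0.002
```

>>> apply_moves(
  plan="0 0 0 0 0 0 0; 0 0 0 0 0 0 0; 0 0 0 0 0 0 0; 0 0 0 0 0 0 0; 0 0 0 0 0 0 0",
)

```text
time_s: 21.25
eef_pos: [0.4504, 0.2014, 0.1537]
eef_rot: [0.504, -0.504, -0.496, 0.496]
wrist_force: [1.0, -0.8, -0.2]
opening: 0.003
```

```bash
python3 -c "
from h import *
err([.4505,.2005,.1],np.pi/2+.09)
"
```

```text
t 21.25 pos [0.4504 0.2014 0.1537] toolx [ 0.015  1.    -0.   ] F [ 1.  -0.8 -0.2] open 0.003
turn shares [-0.001 -0.877 -0.   ] shift shares now [-0.018  1.074 -0.002] shift after turn [-0.018  1.074 -0.   ]
```

Turn to the bar's yaw and come down to about z = 0.075.

>>> apply_moves(
  plan="-0.02 0 0 0 -0.45 0 0; 0 0.3 0 0 -0.43 0 0; 0 0.4 0 0 0 0 0; 0 0.4 0 0 0 0 0; 0 0.2 0 0 0 0 0",
)

```text
time_s: 21.75
eef_pos: [0.4492, 0.2002, 0.0872]
eef_rot: [0.477, -0.476, -0.521, 0.523]
wrist_force: [-0.2, -0.1, -0.8]
opening: 0.0
```

>>> apply_moves(
  plan="0 0.1 0 0 0 0 0; 0 0 0 0 0 0 0; 0 0 0 0 0 0 0; 0 0 0 0 0 0 0; 0 0 0 0 0 0 0",
)

```text
time_s: 22.25
eef_pos: [0.4509, 0.2005, 0.0845]
eef_rot: [-0.477, 0.477, 0.522, -0.522]
wrist_force: [-0.7, 0.4, 0.1]
opening: -0.0
```

```bash
python3 -c "
from h import *
err([.4505,.2005,.05],np.pi/2+.09)
im=ctrl.camera('side')[:,:,::-1];t=ctrl.camera('top')[:,:,::-1]
f=lambda i:cv2.resize(i,None,fx=6,fy=6,interpolation=cv2.INTER_CUBIC)
cv2.imwrite('pics/s10.png',f(im[105:205,170:300]));cv2.imwrite('pics/t10.png',f(t[140:240,80:210]))
"
```

```text
t 22.25 pos [0.4509 0.2005 0.0845] toolx [-0.09   0.996  0.   ] F [-0.7  0.4  0.1] open -0.0
turn shares [0.011 0.003 0.001] shift shares now [0.001 0.69  0.009] shift after turn [0.001 0.69  0.008]
```

View pics/s10.png

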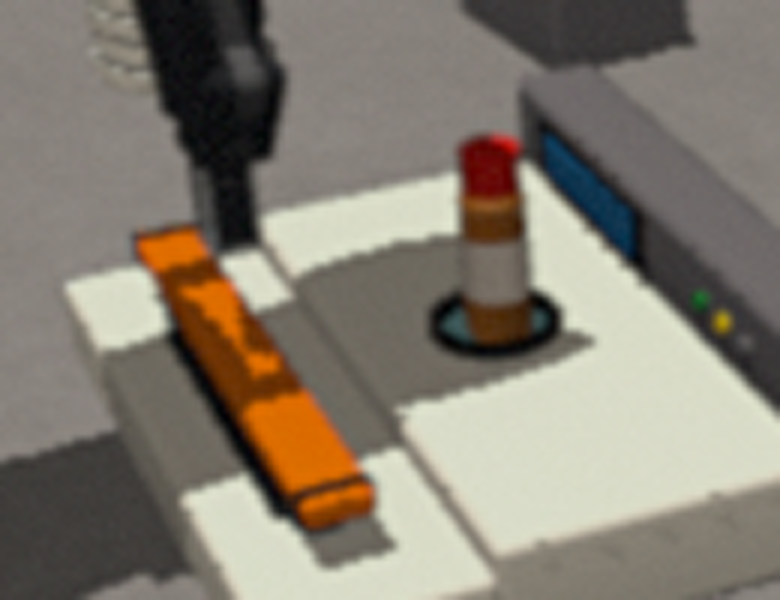

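View pics/t10.png

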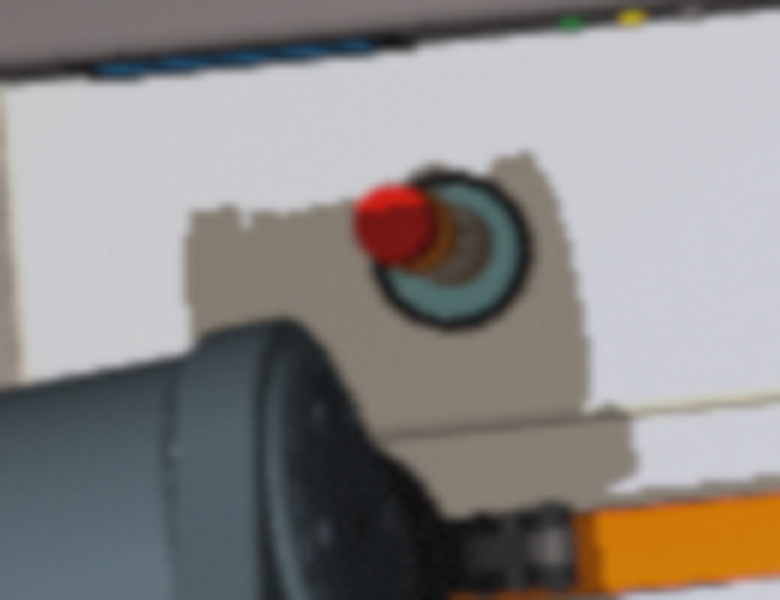

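>>> apply_moves(
  plan="0 0.1 0 0 0 0 0; 0 0.15 0 0 0 0 0; 0 0.1 0 0 0 0 0; 0 0.05 0 0 0 0 0; 0 0 0 0 0 0 0",
)

```text
time_s: 22.85
eef_pos: [0.4498, 0.2003, 0.063]
eef_rot: [0.477, -0.477, -0.522, 0.523]
wrist_force: [-0.3, -0.7, -0.1]
opening: -0.002
```

>>> apply_moves(
  plan="0 0.04 0 0 0 0 0; 0 0.04 0 0 0 0 0; 0 0.04 0 0 0 0 0; 0 0 0 0 0 0 0; 0 0 0 0 0 0 0",
)

```text
time_s: 23.35
eef_pos: [0.4503, 0.2004, 0.0578]
eef_rot: [0.477, -0.477, -0.522, 0.522]
wrist_force: [0.4, 0.5, 0.2]
opening: -0.002
```

```bash
python3 -c "
from h import *
err([.4505,.2005,.04],np.pi/2+.09)
im=ctrl.camera('side')[:,:,::-1]
f=lambda i:cv2.resize(i,None,fx=6,fy=6,interpolation=cv2.INTER_CUBIC)
cv2.imwrite('pics/s11.png',f(im[105:205,170:300]))
"
```

```text
t 23.35 pos [0.4503 0.2004 0.0578] toolx [-0.09   0.996 -0.   ] F [0.4 0.5 0.2] open -0.002
turn shares [-0.     0.003 -0.   ] shift shares now [ 0.002  0.355 -0.003] shift after turn [ 0.002  0.355 -0.003]
```

View pics/s11.png

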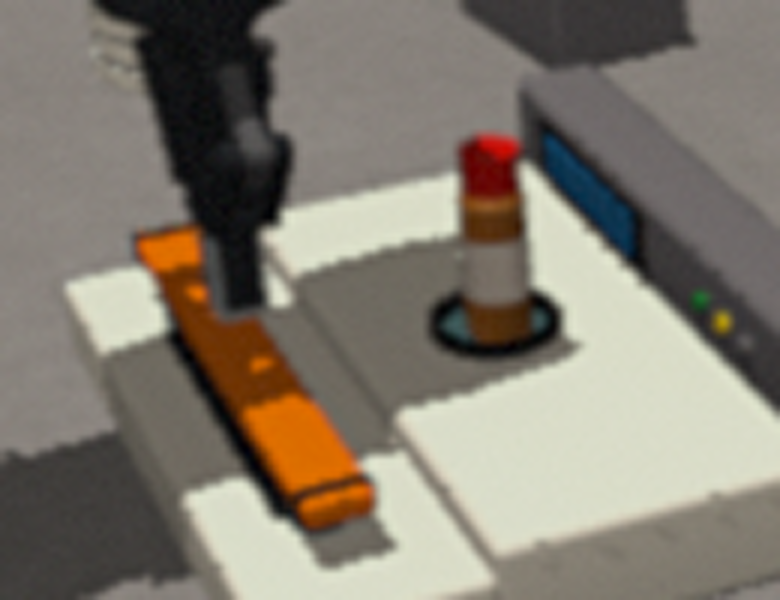

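>>> apply_moves(
  plan="0 0.04 0 0 0 0 0; 0 0.04 0 0 0 0 0; 0 0.03 0 0 0 0 0; 0 0.02 0 0 0 0 0; 0 0 0 0 0 0 0",
)

```text
time_s: 23.9
eef_pos: [0.4502, 0.2004, 0.051]
eef_rot: [0.477, -0.477, -0.522, 0.522]
wrist_force: [0.4, 0.3, 0.5]
opening: -0.003
```

>>> apply_moves(
  plan="0 0.02 0 0 0 0 0; 0 0.02 0 0 0 0 0; 0 0.02 0 0 0 0 0; 0 0 0 0 0 0 0; 0 0 0 0 0 0 0",
)

```text
time_s: 24.4
eef_pos: [0.4503, 0.2004, 0.0483]
eef_rot: [0.477, -0.477, -0.522, 0.522]
wrist_force: [0.4, 0.2, 0.0]
opening: -0.0
```

>>> apply_moves(
  plan="0 0.02 0 0 0 0 0; 0 0.02 0 0 0 0 0; 0 0.02 0 0 0 0 0; 0 0 0 0 0 0 0; 0 0 0 0 0 0 0",
)

```text
time_s: 24.9
eef_pos: [0.4503, 0.2004, 0.0452]
eef_rot: [0.477, -0.477, -0.522, 0.522]
wrist_force: [-0.1, -0.6, 0.0]
opening: 0.0
```

```bash
python3 -c "
from h import *
err([.4505,.2005,.04],np.pi/2+.09)
im=ctrl.camera('side')[:,:,::-1]
f=lambda i:cv2.resize(i,None,fx=6,fy=6,interpolation=cv2.INTER_CUBIC)
cv2.imwrite('pics/s12.png',f(im[105:205,170:300]))
"
```

```text
t 24.9 pos [0.4503 0.2004 0.0452] toolx [-0.09   0.996  0.   ] F [-0.1 -0.6  0. ] open 0.0
turn shares [-0.001  0.003  0.   ] shift shares now [ 0.002  0.105 -0.004] shift after turn [ 0.002  0.105 -0.004]
```

View pics/s12.png

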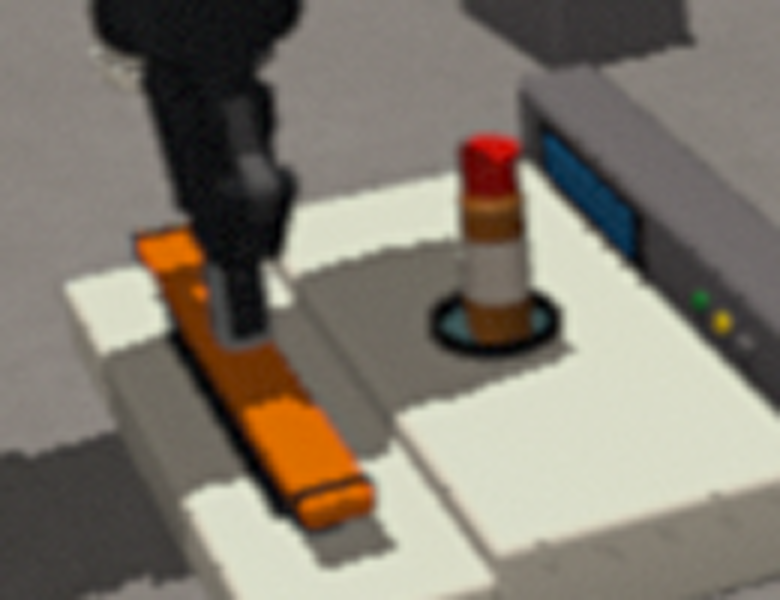

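>>> apply_moves(
  plan="0 0.02 0 0 0 0 0; 0 0.02 0 0 0 0 0; 0 0.02 0 0 0 0 0; 0 0 0 0 0 0 0; 0 0 0 0 0 0 0",
)

```text
time_s: 25.45
eef_pos: [0.4503, 0.2004, 0.0422]
eef_rot: [0.477, -0.477, -0.522, 0.522]
wrist_force: [-0.6, -0.3, -0.6]
opening: 0.002
```

>>> apply_moves(
  plan="0 0.02 0 0 0 0 0; 0 0.02 0 0 0 0 0; 0 0.02 0 0 0 0 0; 0 0 0 0 0 0 0; 0 0 0 0 0 0 0",
)

```text
time_s: 25.95
eef_pos: [0.4505, 0.2004, 0.0394]
eef_rot: [-0.477, 0.477, 0.522, -0.522]
wrist_force: [-0.0, -0.5, 3.2]
opening: 0.0
```

>>> apply_moves(
  plan="0 0.05 0 0 0 0 0; 0 0.05 0 0 0 0 0; 0 0.04 0 0 0 0 0; 0 0.02 0 0 0 0 0; 0 0 0 0 0 0 0",
)

```text
time_s: 26.45
eef_pos: [0.4507, 0.2005, 0.0332]
eef_rot: [0.477, -0.477, -0.522, 0.522]
wrist_force: [-9.4, -2.6, 25.7]
opening: -0.0
```

>>> apply_moves(
  plan="0 -0.015 0 0 0 0 0; 0 0 0 0 0 0 0; 0 0 0 0 0 0 0; 0 0 0 0 0 0 0; 0 0 0 0 0 0 0",
)

```text
time_s: 26.95
eef_pos: [0.4507, 0.2005, 0.0333]
eef_rot: [-0.477, 0.477, 0.522, -0.522]
wrist_force: [-5.6, -1.2, 17.8]
opening: 0.002
```

```bash
python3 -c "
from h import *
im=ctrl.camera('side')[:,:,::-1]
err([.4505,.2005,.04],np.pi/2+.09)
f=lambda i:cv2.resize(i,None,fx=6,fy=6,interpolation=cv2.INTER_CUBIC)
cv2.imwrite('pics/s13.png',f(im[105:205,170:300]))
"
```

```text
t 27.0 pos [0.4506 0.2005 0.0333] toolx [-0.091  0.996 -0.   ] F [-5.7 -2.2 18.5] open 0.0
turn shares [ 0.003  0.005 -0.001] shift shares now [ 0.001 -0.134  0.003] shift after turn [ 0.001 -0.134  0.003]
```

View pics/s13.png

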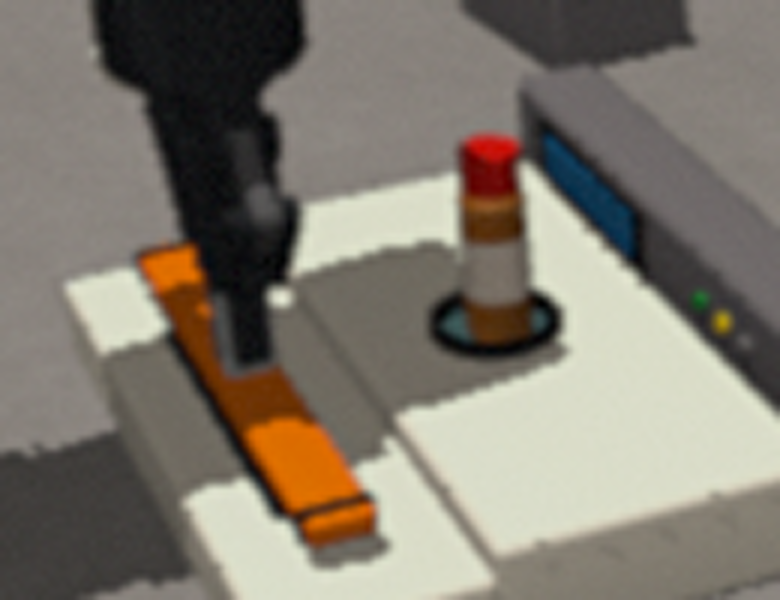

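>>> apply_moves(
  plan="0 -0.05 0 0 0 0 0; 0 -0.05 0 0 0 0 0; 0 -0.1 0 0 0 0 0; 0 -0.1 0 0 0 0 0; 0 -0.2 0 0 0 0 0",
)

```text
time_s: 27.5
eef_pos: [0.4492, 0.2002, 0.0565]
eef_rot: [0.477, -0.476, -0.521, 0.523]
wrist_force: [0.2, -0.2, -0.7]
opening: 0.002
```

>>> apply_moves(
  plan="0 -0.3 0 0 0 0 0; 0 -0.4 0 0 0 0 0; 0 -0.4 0 0 0 0 0; 0 -0.2 0 0 0 0 0; 0 0 0 0 0 0 0",
)

```text
time_s: 28.0
eef_pos: [0.4515, 0.2006, 0.1237]
eef_rot: [-0.476, 0.478, 0.523, -0.521]
wrist_force: [-0.5, -1.2, 0.2]
opening: -0.001
```

```bash
python3 -c "
from h import *
im=ctrl.camera('side')[:,:,::-1]
err([.4505,.2005,.04],np.pi/2+.09)
f=lambda i:cv2.resize(i,None,fx=3,fy=3,interpolation=cv2.INTER_CUBIC)
cv2.imwrite('pics/s14.png',f(im[105:300,170:400]))
"
```

```text
t 28.05 pos [0.4506 0.2004 0.1224] toolx [-0.09   0.996  0.   ] F [-0.4 -0.9 -0.1] open 0.002
turn shares [0.009 0.003 0.001] shift shares now [1.000e-03 1.648e+00 4.000e-03] shift after turn [1.000e-03 1.648e+00 2.000e-03]
```

View pics/s14.png

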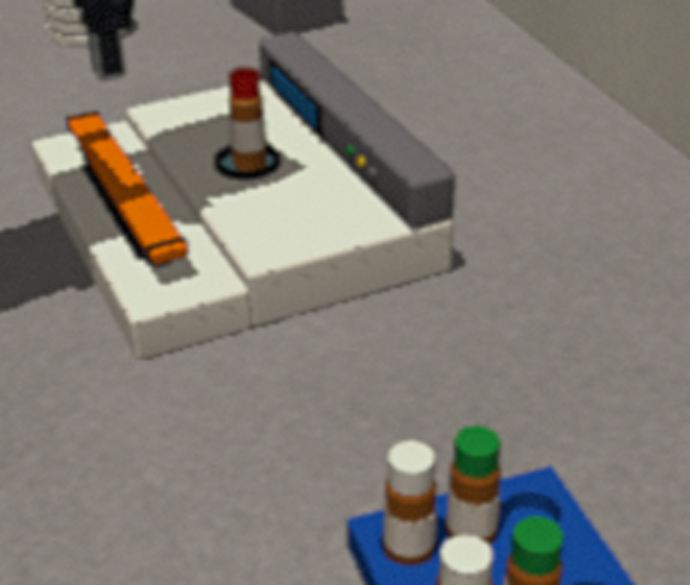

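The side picture shows the bar back up, the red vial upright in the ring (about pixel 248, 160 in the zoom), the neighbours still standing in the rack, and the gripper clear of everything.

```bash
python3 -c "
from bench import ctrl
print(ctrl.hand_in())"
```

```text
the job is handed in; nothing more can be done
None
```

I moved the red-capped vial from the rack to the scanner ring, pressed the orange bar to start the scan, and handed the job in at about 28 s of the 54 s allowed.

- **Lift:** I gripped the vial by its body and lifted it straight up. In the side pictures the four neighbours did not move.
- **Set-down:** It met the ring floor with about 3 N on the wrist. Once let go, both cameras showed it upright inside the ring.
- **Bar press:** I pressed the bar near its middle with the closed fingertips. The side picture shows both ends down by about the same amount. It was on the bottom stop for at least 0.5 s.
- **Final check:** The last side picture shows the bar back up, the vial still upright in the ring, the neighbours I could see in place and the gripper clear. The rack's near edge was cut off in that picture.

Some things disagreed or went less cleanly:
- **Fingertip height:** In the pictures the fingertips sat about 30–40 mm higher than the stated tool geometry. My first close therefore caught only the cap and shifted it a few millimetres. I opened, the vial settled back, and I re-gripped lower.
- **Camera offset:** The side camera disagreed with the top camera by about 3 pixels (roughly 4–7 mm). I allowed for this when placing the tool.
- **Press force:** The press peaked at about 26 N on the wrist, with about 9 N sideways. I eased it to about 18 N for the hold.
- **Scan start:** I had no direct reading of the bar's travel or tilt, so I judged the switch as made from the force and the pictures.

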